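# Fasten the draw latch of the instrument case

### The arm

A 6-joint arm with a two-finger parallel gripper is mounted at the origin on the work surface; the furniture and walls round the work are solid. World frame = base frame: x ahead of the robot, y to its left, z up, the work surface at z = 0. Lengths are in m, angles in rad, forces in N, time in s.
With the tool pointing down it reaches from about 0.35 to 0.725 m from the base axis. Payload 4.3 kg.
Tool frame: the origin (TCP) lies midway between the tips of the shut fingers; the grasp point (between the pads) lies 19 mm behind it; y points along the fingers, z is the direction in which the jaws open and shut, and the axes are right-handed (so a half turn about y gives the same grasp; the last joint's range is limited). The gripper opens to 85 mm and grips with 20 to 120 N. Pads are 22 mm wide; open, the fingers measure 114 mm over their backs; the gripper's body (76 mm by 85 mm) begins 54 mm behind the grasp point. The pads swing forward as they close: fully open they stand 13 mm farther back than shut.
Start: joints at [-1.288, 0.377, 0.081, 1.274, 0, 1.46], TCP at [0.22, -0.531, 0.231] pointing down, gripper open.
Joint ranges: [-2.72, 2.72], [-0.84, 1.66], [-1.02, 1.22], [-1.77, 2.12], [-1.37, 1.28], [-3.14, 3.14]. Speed limits (rad/s): [2.57, 2.57, 3.14, 3.14, 3.14, 3.14].

### API

Orientations are given as a rotation vector (axis times angle).
In Python, from plant import bot, viewer gives the robot as it stands.
- The arm moves only by the tool carry_out, never from a script. Its argument "plan" is a list of rows, each an object with "offset": the shift along the tool's x, y, z as a fraction of full scale, a list of three; "twist": the turn, a rotation vector about the tool's x, y, z as a fraction of full scale, a list of three. In form: [{"offset": [x, y, z], "twist": [ax, ay, az]}, ...]. A call has 1 to 10 rows; each row shifts and turns the pose as measured when the row begins, along the tool's axes as they then stand; what a row does not reach is not made up. Full scale, the value 1, is 80 mm for a shift and 180 degrees for a turn. A row lasts 1/10 s, in which the tool goes at most 50 mm and 8.59 degrees, less where a joint would pass 70% of its speed; a pose out of reach is approached as far as the arm can. A call with a number of a shift or a turn outside -1 to 1 is refused whole. A call with a gripper value outside its range is refused whole. "fingers" is the closure, from 0 (fully open) to 1 (shut), set as the call begins (left out, the last holds). The fingers move at their own pace and stop on an object; the grip force is fixed at half the most. Time passes only in rows, so rows that do not move let the fingers close. It gives the time, the measured TCP pose, the force and the opening at its end, in the units of the state.
- bot.observe(): the state, without advancing time (a new reading comes with each control period).
- viewer.grab_frame(name): name is "side" or "top"; returns a dict with "image" (420x560x3 uint8, red, green, blue), "intrinsics" (3x3 intrinsics, pixels), "distortion" ([k1, k2, p1, p2, k3] as OpenCV has them; the pictures are not rectified), "R" (3x3) and "t" (3): a world point X has camera coordinates R X + t. Camera axes: x right, y down, z forward; pixel columns grow to the right and rows downward; lengths in m; the calibration is good to about 2 mm. A picture is of the moment at which its call begins. There is no depth.
- bot.close_job(): hands the job in, once; it reports no verdict.
The state is a dict: "t": time; "joints": joint angles; "qvel": joint speeds; "tau": joint torques, N m; "position": TCP position; "ee_rot": TCP orientation; "ft_force": force on the tool from outside, world axes, zero at the start; "ft_torque": the same for the moment, N m; "opening": finger opening in m.
Only numpy, scipy, OpenCV 4.12 (cv2) and the standard library are available. Lean on these libraries where they do the work, as an engineer would, in place of code of your own. Each camera call takes 0.05 s, during which the arm holds its last target.

### The job

The blue instrument case standing on the bench is ajar. Fasten the draw latch on its top: lift the brass loop over the keeper and lower its crossbar into the keeper, behind the hook, then swing the steel lever over and press it flat so that it locks past its dead point and draws the case together; press it home firmly on its pad, with about 20 N. Work gently: feel the loop into the keeper without forcing it (well under 25 N), never ram the lever on its pad (under 40 N), and leave everything released.

Things in the scene. Friction and masses are not known exactly. Their poses are not given: they have to be found in the camera images.
- case: Blue instrument case standing on its hinge edge on an aluminium plate (166 x 150 mm) fixed to the bench; origin: centre of the plate's underside. Near half 150 mm wide, 83 deep, flat top 140 mm above the bench; a far half leans ajar behind it. Axes: x from near to far half (from lever to keeper), y left, z up. The latch lies along x on the middle of the top; its parts move only in the x-z plane.
- latch_pivot (a point): The lever's hinge pin, along the case's y, 18 mm above the flat top of the near half. Axes as the case's.
- lever_end (a point): Point on the outer face of the lever, 56 mm from the pin along the lever, middle of its width. The lever is a steel plate 24 mm wide, 3 mm thick, 63 mm long from the pin; this face is 6 mm off the pin's axis. Flat, it points to case -x with this face up; open, it stands up and this face looks to +x (to the keeper). Keep pushes on this face.
- latch_lever (a joint): Lever angle, rad: 0 flat on its pad, pi/2 upright, 2.6 thrown over to the keeper. Starts at 1.5 to 1.9; friction holds it anywhere. With the loop hooked, closing it draws the case shut: resistance begins between 1.5 and 0.7 rad, up to about 8 N at the lever's end, falls to none at the dead point near 0.1 rad; from there to 0 it locks.
- rest_pad: Black rubber pad 12 x 18 mm on the case's top, on which the lever lies when flat; origin at the middle of its underside, its top 11 mm above that; it is 52 mm to -x of the lever's pin. It is firm: a millimetre too far with a stiff arm presses too hard.
- latch_loop: Brass loop; origin at its hinge pin on the lever, 15 mm from the lever's pin towards the handle, so this pin moves back and down as the lever closes. Two round side bars, 5 mm thick, 31 mm apart, run 54 mm along the loop's own x to the crossbar. Friction holds it at any angle; it starts slanting up towards the keeper, in the air.
- loop_bar (a point): Middle of the loop's crossbar: a brass roller on its own axle, 8 mm thick, 48 mm long along case y, its rounded ends 4 mm outside the side bars. Pinch it end to end from above (fingers closing along y, one each side of the keeper, free down to 13 mm below the bar's axis); being a roller, it lets the loop swing while held; lever and loop follow.
- keeper_spot (a point): Nominal place of the steel keeper on the far half's flat top, middle line; axes as the case, leaning with the far half. Keeper, 22 mm wide in y, in this frame (mm): hook post x -6 to 0, top z 25; lip to x +3.5 at z 22 to 25; floor at z 12; guard rib x +13 to +18, top z 33. The bar seats with its axis at z 16 and catches under the lip.
- keeper_mouth (a point): Nominal middle of the 9.5 mm mouth between lip and guard rib, 8.25 mm to +x of keeper_spot, at z 25 mm; the 8 mm bar goes down here. The keeper is screwed in slotted holes: all of it sits up to 4.5 mm to -x or +x of this, differently each time and not measured. Find it by feel: e.g. draw the bar over the lip until it bumps the higher rib, then lower it.
- case_door (a joint): Angle by which the far half leans open on its hinge at the bottom, rad: 0.091 ajar (13.5 mm at the latch), 0 tight. A rubber seal holds it open: it yields only above about 4 N at the latch, then 2.6 N per mm. Latched it stays between 0 and 0.07, depending on the keeper's place.

How it is judged:
On the way, in this order (a step that is already met when the one before it is completed fails the run):
1. the loop's crossbar lies in the keeper, between hook and guard rib and below the lip, while the lever still stands open (above 0.6 rad) (x of loop_bar in the frame of keeper_spot between -0.003 and 0.0155 m and z of loop_bar in the frame of keeper_spot between 0.01 and 0.0205 m and value of joint latch_lever above 0.6 rad), for 0.2 s.
2. the lever is pressed flat (below 0.05 rad) and bears on its rest pad with more than 10 N, with the far half drawn in (below 0.074 rad) (value of joint latch_lever below 0.05 rad and value of joint case_door below 0.074 rad and contact force between latch_lever and rest_pad above 10 N), for 0.1 s.
At the end, for the whole second after the job is handed in: The loop's crossbar is in the keeper under the lip, the lever lies flat within 0.05 rad and at rest, and the far half is drawn in to less than 0.074 rad (x of loop_bar in the frame of keeper_spot between -0.003 and 0.0155 m and z of loop_bar in the frame of keeper_spot between 0.01 and 0.0205 m and value of joint latch_lever below 0.05 rad and value of joint case_door below 0.074 rad and velocity of joint latch_lever between -0.05 and 0.05 rad/s); the robot touches nothing.
It fails at once if the loop is forced against the keeper or the far half with more than 25 N while the lever is still wide open (above 1.3 rad) (value of joint latch_lever above 1.3 rad and contact force between latch_loop and case_door above 25 N).
It fails at once if the fingers press on the far half or the keeper with more than 25 N (contact force between the fingers and case_door above 25 N).
It fails at once if the lever is rammed down on its rest pad with more than 40 N (contact force between latch_lever and rest_pad above 40 N).
It also fails if it takes over 72 s, if anything falls off the work surface, if the arm or the gripper's body presses on something with over 40 N, if the wrist force passes 120 N, or if a joint passes its speed limit or range.

## Working session

There is one attempt and no reset: what is moved stays moved. The work goes in short steps, Python scripts to look and compute and a tool call to move; the robot and the scene stay as the last step left them, time stands still between calls to the robot, and variables do not carry over. Pictures are saved under pics/ and viewed, and the job is handed in when it is done.

Besides the shell and the picture viewer there is one more tool, called after "Request:" as name(argument=value, ...), one argument or row to a line, values as JSON. carry_out: Moves the arm, as the interface text tells. Its arguments: {"type":"object","properties":{"plan":{"type":"array","items":{"type":"object","properties":{"offset":{"type":"array","items":{"type":"number"}},"twist":{"type":"array","items":{"type":"number"}}}}},"fingers":{"type":"number"}},"required":["plan"]}

```bash
ls; mkdir -p pics; python3 - <<'E'
from plant import bot, viewer
import cv2,numpy as np
print(bot.observe())
for n in("side","top"):
    f=viewer.grab_frame(n); cv2.imwrite(f"pics/{n}0.png",f["image"][:,:,::-1])
    print(n,f["intrinsics"],f["distortion"],f["R"],f["t"])
    np.savez(f"pics/{n}0.npz",**f)
E
```

```text
pics
{'t': 0.0, 'joints': array([-1.28834936e+00,  3.78070923e-01,  7.96188436e-02,  1.27437072e+00,
        5.27053124e-05,  1.46049325e+00]), 'qvel': array([ 0.00082061,  0.00082949,  0.00044147, -0.00075357,  0.00100712,
       -0.00031299]), 'tau': array([ 2.30413520e-03, -4.63604414e+01,  2.69875073e+01,  2.08118814e-02,
       -3.33244770e-04,  1.56988502e-06]), 'position': array([ 0.21990824, -0.53058791,  0.23035363]), 'ee_rot': array([-0.39919566,  2.00806891, -2.00393023]), 'ft_force': array([ 0.23083755, -0.09420516,  0.26925458]), 'ft_torque': array([-0.07334672, -0.02511642, -0.00128884]), 'opening': 0.08502121174455865}
side [[496.743042     0.         278.77634142]
 [  0.         496.743042   209.69699561]
 [  0.           0.           1.        ]] [0.05612276 0.         0.         0.         0.        ] [[ 0.99015266  0.13990302  0.00498607]
 [ 0.07232919 -0.48076008 -0.87386397]
 [-0.1198591   0.86561937 -0.48614494]] [-0.47660374  0.1964823   0.74900601]
top [[546.8556286    0.         273.59642555]
 [  0.         546.8556286  213.70694101]
 [  0.           0.           1.        ]] [-0.20587417  0.          0.          0.          0.        ] [[ 0.02480481 -0.99955968  0.01628386]
 [-0.98805462 -0.02699101 -0.15172194]
 [ 0.15209466 -0.01232591 -0.98828907]] [0.23925886 0.50196691 0.9042935 ]
```

View pics/side0.png

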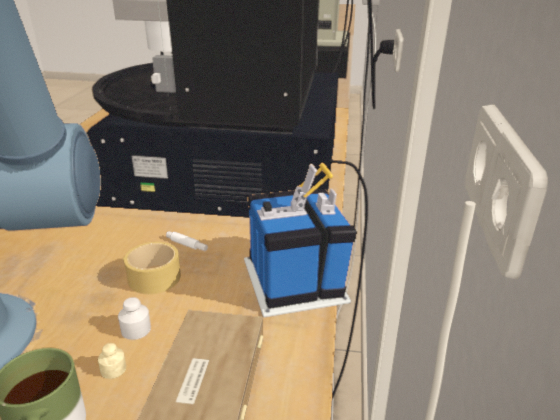

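View pics/top0.png

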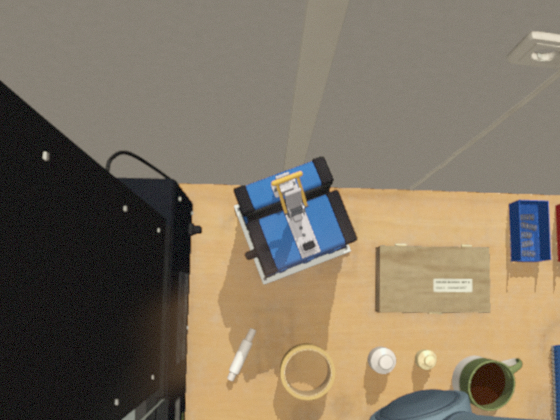

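```bash
python3 - <<'E'
import cv2,numpy as np
a=cv2.imread('pics/side0.png')[150:320,230:370]; cv2.imwrite('pics/s0z.png',cv2.resize(a,None,fx=3.5,fy=3.5,interpolation=cv2.INTER_CUBIC))
a=cv2.imread('pics/top0.png')[145:295,220:370]; cv2.imwrite('pics/t0z.png',cv2.resize(a,None,fx=4,fy=4,interpolation=cv2.INTER_CUBIC))
E
```

```text
(no output)
```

View pics/s0z.png

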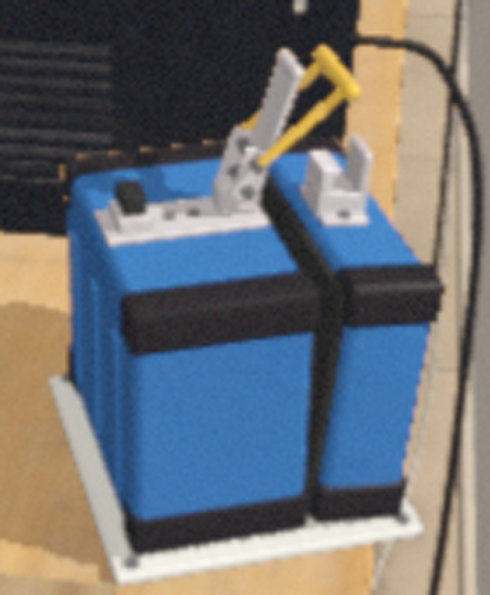

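View pics/t0z.png

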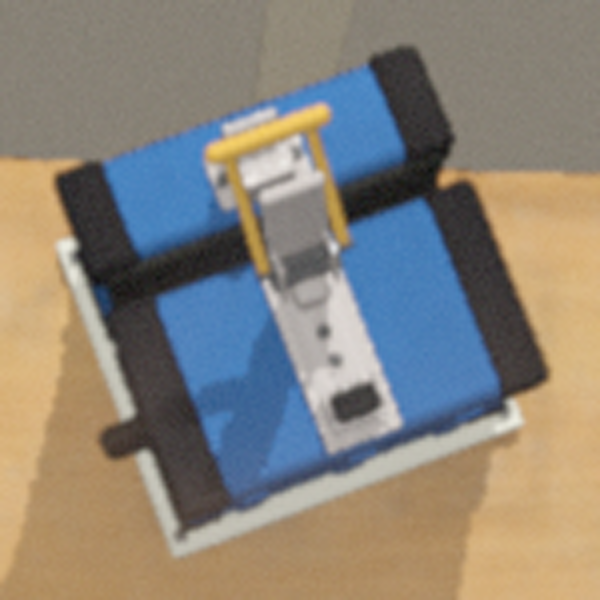

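```bash
cat > h.py <<'E'
import cv2,numpy as np
def load(n): return dict(np.load(n))
def ray(f,uv):
    p=cv2.undistortPoints(np.array([[uv]],float),f["intrinsics"],f["distortion"])[0,0]
    d=f["R"].T@np.array([p[0],p[1],1]); return -f["R"].T@f["t"], d/np.linalg.norm(d)
def onz(f,uv,z):
    o,d=ray(f,uv); return o+d*(z-o[2])/d[2]
def tri(f,a,g,b):
    o,d=ray(f,a);p,e=ray(g,b)
    s=np.linalg.lstsq(np.c_[d,-e],p-o,rcond=None)[0]
    A=o+d*s[0];B=p+e*s[1]; return (A+B)/2,np.linalg.norm(A-B)
def proj(f,X):
    return cv2.projectPoints(np.array([X],float),cv2.Rodrigues(f["R"])[0],f["t"],f["intrinsics"],f["distortion"])[0][0,0]
E
python3 - <<'E'
from h import *
T=load('pics/top0.npz');S=load('pics/side0.npz')
np.set_printoptions(precision=4,suppress=True)
tz=lambda x,y:((x+.5)/4+219.5,(y+.5)/4+144.5); sz=lambda x,y:((x+.5)/3.5+229.5,(y+.5)/3.5+149.5)
for n,a in(("A",(65,240)),("B",(178,552)),("C",(521,418))): print(n,onz(T,tz(*a),.006))
print("padtop",tri(T,tz(352,403),S,sz(130,195)), onz(T,tz(352,403),.151))
L=tri(T,tz(213,150),S,sz(325,52));R=tri(T,tz(325,115),S,sz(351,92)); print("bar",L,R,np.linalg.norm(L[0]-R[0]))
# masks
for n,f,r in(("top",T,(145,220,295,370)),("side",S,(150,230,320,370))):
    im=f["image"];hsv=cv2.cvtColor(im,cv2.COLOR_RGB2HSV)
    m=cv2.inRange(hsv,(18,130,120),(32,255,255)); k=np.zeros_like(m);k[r[0]:r[2],r[1]:r[3]]=m[r[0]:r[2],r[1]:r[3]]
    c=max(cv2.findContours(k,0,2)[0],key=cv2.contourArea); print(n,cv2.contourArea(c),c[:,0].tolist())
# keeper
print("keeper post/rib tops side", tri(T,tz(265,180),S,sz(325,170)))
E
```

```text
A [0.5148 0.3194 0.006 ]
B [0.378  0.2654 0.006 ]
C [0.4405 0.1152 0.006 ]
padtop (array([0.4316, 0.2022, 0.1572]), np.float64(0.001875052162415825)) [0.4313 0.2015 0.151 ]
bar (array([0.5148, 0.2567, 0.21  ]), np.float64(0.0018048385254004038)) (array([0.5289, 0.2172, 0.2089]), np.float64(0.0018128571368539687)) 0.041920714766506474
top 137.5 [[300, 172], [299, 173], [296, 173], [295, 174], [294, 174], [293, 175], [291, 175], [290, 176], [287, 176], [286, 177], [285, 177], [284, 178], [283, 178], [282, 179], [279, 179], [278, 180], [276, 180], [274, 182], [273, 182], [272, 183], [272, 184], [275, 184], [277, 186], [277, 189], [279, 191], [279, 193], [280, 194], [280, 197], [281, 198], [281, 203], [282, 204], [282, 206], [283, 207], [283, 209], [285, 211], [285, 212], [286, 212], [286, 210], [285, 209], [285, 205], [284, 204], [284, 202], [283, 201], [283, 200], [282, 199], [282, 198], [281, 197], [281, 194], [280, 193], [280, 192], [279, 191], [279, 189], [278, 188], [278, 184], [280, 182], [282, 182], [283, 181], [284, 181], [285, 180], [287, 180], [288, 179], [290, 179], [292, 177], [296, 177], [298, 179], [298, 181], [299, 182], [299, 185], [300, 186], [300, 184], [299, 183], [299, 181], [298, 180], [298, 176], [299, 175], [300, 175], [301, 174], [301, 173]]
side 174.5 [[321, 163], [319, 165], [320, 166], [320, 167], [318, 169], [318, 171], [316, 173], [316, 174], [317, 174], [321, 170], [322, 170], [326, 174], [326, 175], [322, 179], [321, 179], [314, 186], [313, 186], [310, 189], [310, 190], [305, 195], [305, 196], [307, 194], [308, 194], [309, 193], [310, 193], [311, 192], [312, 192], [320, 184], [321, 184], [328, 177], [329, 178], [330, 178], [332, 176], [332, 175], [331, 174], [331, 173], [329, 171], [329, 170], [326, 167], [326, 166], [323, 163]]
keeper post/rib tops side (array([0.5167, 0.2366, 0.1585]), np.float64(0.005547474261624909))
```

```bash
python3 - <<'E'
import cv2,numpy as np
a=cv2.imread('pics/side0.png')[155:220,290:350]; cv2.imwrite('pics/s0y.png',cv2.resize(a,None,fx=9,fy=9,interpolation=cv2.INTER_CUBIC))
a=cv2.imread('pics/top0.png')[165:230,262:322]; cv2.imwrite('pics/t0y.png',cv2.resize(a,None,fx=9,fy=9,interpolation=cv2.INTER_CUBIC))
E
```

```text
(no output)
```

View pics/s0y.png

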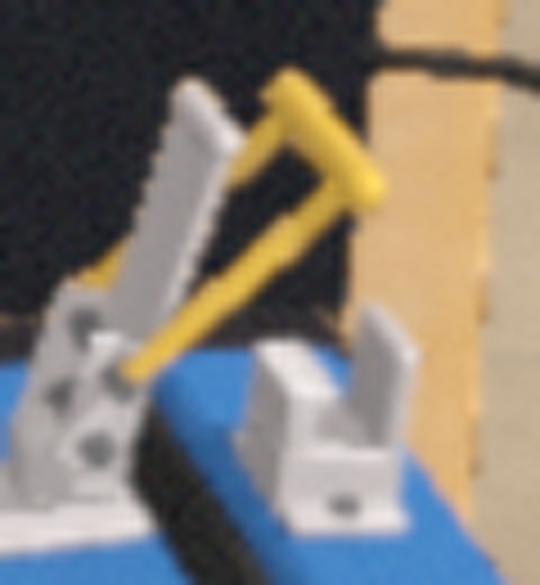

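View pics/t0y.png

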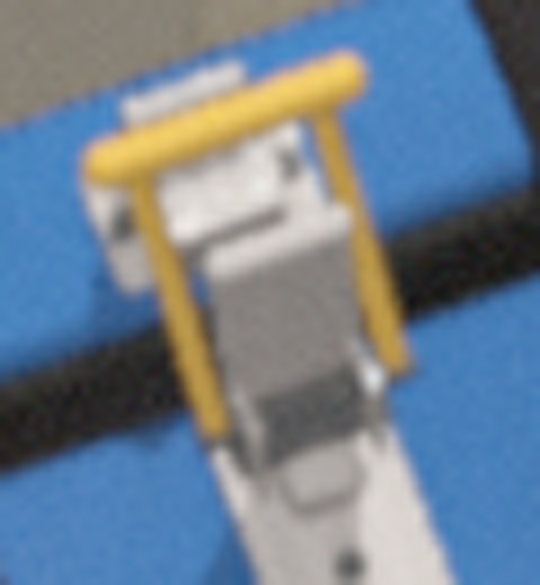

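```bash
python3 - <<'E'
from h import *
T=load('pics/top0.npz');S=load('pics/side0.npz')
np.set_printoptions(precision=4,suppress=True)
print("cams",-T["R"].T@T["t"],-S["R"].T@S["t"])
ty=lambda x,y:((x+.5)/9+261.5,(y+.5)/9+164.5); sy=lambda x,y:((x+.5)/9+289.5,(y+.5)/9+154.5)
yaw=np.radians(21.6);ex=np.array([np.cos(yaw),np.sin(yaw),0]);ey=np.array([-ex[1],ex[0],0])
pin=np.array([.4316,.2020,0])+.052*ex; pin[2]=.158
def loc(X): d=X-pin; return np.array([d@ex,d@ey,d[2]])*1e3
print("pin",pin)
def P(n,X): print(n,X,loc(X))
P("rib far edge L",onz(T,ty(124,104),.170));P("rib far edge R",onz(T,ty(243,66),.170))
P("post near? L",onz(T,ty(190,243),.163));P("post near R",onz(T,ty(288,207),.163))
for n,uv in(("ribtop L",(368,305)),("ribtop R",(414,352)),("ribR low near",(385,450))): P(n,onz(S,sy(*uv),.170))
for n,uv in(("post TL",(258,345)),("post TR",(322,342)),("post R",(345,385)),("postnear bottom",(290,385))): P(n,onz(S,sy(*uv),.163))
for n,uv in (("base FR",(408,530)),("base FL",(295,530))):P(n,onz(S,sy(*uv),.138))
P("bar L",tri(T,ty(88,162),S,sy(285,80))[0]);P("barR",tri(T,ty(362,75),S,sy(376,190))[0])
P("lev tip L",tri(T,ty(210,275),S,sy(188,88))[0]);P("lev tip R",tri(T,ty(348,215),S,sy(240,138))[0])
P("near top edge seam?",onz(T,ty(210,470),.14))
E
```

```text
cams [0.3525 0.2638 0.966 ] [ 0.5475 -0.4872  0.5382]
pin [0.4799 0.2211 0.158 ]
rib far edge L [0.5317 0.2527 0.17  ] [59.7709 10.3186 12.    ]
rib far edge R [0.5388 0.2332 0.17  ] [ 59.0974 -10.474   12.    ]
post near? L [0.51   0.2411 0.163 ] [35.2504  7.5075  5.    ]
post near R [0.5165 0.2249 0.163 ] [35.4003 -9.9631  5.    ]
ribtop L [0.531  0.2526 0.17  ] [59.0717 10.4693 12.    ]
ribtop R [0.5401 0.2349 0.17  ] [61.0506 -9.3293 12.    ]
ribR low near [0.5367 0.1971 0.17  ] [ 43.9161 -43.292   12.    ]
post TL [0.5115 0.2472 0.163 ] [38.9612 12.6318  5.    ]
post TR [0.5231 0.2502 0.163 ] [50.8078 11.1294  5.    ]
post R [0.5282 0.2337 0.163 ] [49.5039 -6.0673  5.    ]
postnear bottom [0.5184 0.2322 0.163 ] [39.8162 -3.8228  5.    ]
base FR [0.5413 0.2265 0.138 ] [ 59.068  -17.5762 -20.    ]
base FL [0.521  0.2235 0.138 ] [ 39.0607 -12.9413 -20.    ]
bar L [0.5132 0.2588 0.211 ] [44.8019 22.7149 53.0328]
barR [0.5303 0.2161 0.2098] [ 44.9442 -23.2383  51.8364]
lev tip L [0.4959 0.2396 0.2165] [21.653  11.2802 58.4887]
lev tip R [0.5063 0.2184 0.217 ] [ 23.5132 -12.2529  58.9851]
near top edge seam? [0.4753 0.2362 0.14  ] [  1.25   15.681 -18.   ]
```

```bash
cat >> h.py <<'E'
from scipy.spatial.transform import Rotation as Ro
yaw=np.radians(21.6);ex=np.array([np.cos(yaw),np.sin(yaw),0]);ey=np.array([-ex[1],ex[0],0]);ez=np.array([0,0,1.])
pin=np.array([.4799,.2211,.158])
def loc(X): d=np.asarray(X)-pin; return np.array([d@ex,d@ey,d[2]])*1e3
def wor(l): return pin+(l[0]*ex+l[1]*ey+l[2]*ez)/1e3
def Rt(tilt=0,s=1): # tool y down, tilt(deg)>0: body leans to +x ; z = s*ey
    a=np.radians(tilt); y=-ez*np.cos(a)-ex*np.sin(a); z=s*ey; return np.c_[np.cross(y,z),y,z]
def rows(st,X,R,step=.045,ang=8.0):
    p=np.array(st["position"]);A=Ro.from_rotvec(st["ee_rot"]);B=Ro.from_matrix(R)
    rv=(A.inv()*B).as_rotvec();n=max(int(np.ceil(np.degrees(np.linalg.norm(rv))/ang)),int(np.ceil(np.linalg.norm(X-p)/step)),1)
    print("total tool shift",A.inv().apply(X-p)/.08,"twist",rv/np.pi,"n",n)
    for i in range(n):
        d=(X-p)/(n-i); print(np.round(A.inv().apply(d)/.08,3).tolist(),np.round(rv/n/np.pi,4).tolist())
        p=p+d;A=A*Ro.from_rotvec(rv/n)
def show(st):
    R=Ro.from_rotvec(st["ee_rot"]).as_matrix(); print("t",st["t"],"loc",loc(st["position"]),"R",R.round(3).tolist(),"F",st["ft_force"],"open",st["opening"],"q",st["joints"].round(2))
E
python3 - <<'E'
from plant import bot
from h import *
np.set_printoptions(precision=3,suppress=True)
st=bot.observe();show(st)
for s in(1,-1): rows(st,wor([45,0,160]),Rt(0,s))
E
```

```text
t 0.1 loc [-518.444 -603.257   72.467] R [[-0.924, -0.001, 0.383], [-0.383, 0.002, -0.924], [-0.0, -1.0, -0.002]] F [-0.42  -0.743 -0.038] open 0.08515175834890336 q [-1.29  0.38  0.08  1.27 -0.    1.46]
total tool shift [-7.162 -1.079 -7.43 ] twist [-0.    -0.995 -0.001] n 23
[-0.311, -0.047, -0.323] [-0.0, -0.0433, -0.0]
[-0.352, -0.047, -0.278] [-0.0, -0.0433, -0.0]
[-0.387, -0.047, -0.228] [-0.0, -0.0433, -0.0]
[-0.414, -0.047, -0.173] [-0.0, -0.0433, -0.0]
[-0.434, -0.047, -0.115] [-0.0, -0.0433, -0.0]
[-0.445, -0.047, -0.056] [-0.0, -0.0433, -0.0]
[-0.449, -0.047, 0.005] [-0.0, -0.0433, -0.0]
[-0.444, -0.047, 0.066] [-0.0, -0.0433, -0.0]
[-0.431, -0.047, 0.125] [-0.0, -0.0433, -0.0]
[-0.41, -0.047, 0.183] [-0.0, -0.0433, -0.0]
[-0.381, -0.047, 0.236] [-0.0, -0.0433, -0.0]
[-0.346, -0.047, 0.286] [-0.0, -0.0433, -0.0]
[-0.304, -0.048, 0.33] [-0.0, -0.0433, -0.0]
[-0.256, -0.048, 0.368] [-0.0, -0.0433, -0.0]
[-0.204, -0.048, 0.4] [-0.0, -0.0433, -0.0]
[-0.148, -0.048, 0.424] [-0.0, -0.0433, -0.0]
[-0.089, -0.048, 0.44] [-0.0, -0.0433, -0.0]
[-0.029, -0.048, 0.448] [-0.0, -0.0433,
[... 460 characters left out ...]
.392] [0.0, 0.0003, -0.0]
[-0.376, -0.057, -0.392] [0.0, 0.0003, -0.0]
[-0.375, -0.057, -0.393] [0.0, 0.0003, -0.0]
[-0.375, -0.057, -0.393] [0.0, 0.0003, -0.0]
[-0.375, -0.057, -0.393] [0.0, 0.0003, -0.0]
[-0.374, -0.057, -0.394] [0.0, 0.0003, -0.0]
[-0.374, -0.057, -0.394] [0.0, 0.0003, -0.0]
[-0.374, -0.057, -0.394] [0.0, 0.0003, -0.0]
[-0.373, -0.057, -0.394] [0.0, 0.0003, -0.0]
[-0.373, -0.057, -0.395] [0.0, 0.0003, -0.0]
[-0.373, -0.057, -0.395] [0.0, 0.0003, -0.0]
[-0.372, -0.057, -0.395] [0.0, 0.0003, -0.0]
[-0.372, -0.057, -0.396] [0.0, 0.0003, -0.0]
[-0.372, -0.057, -0.396] [0.0, 0.0003, -0.0]
[-0.371, -0.058, -0.396] [0.0, 0.0003, -0.0]
[-0.371, -0.058, -0.397] [0.0, 0.0003, -0.0]
```

Request:
carry_out(
  plan=[
    {"offset":[-0.38,-0.2,-0.39],"twist":[0,0,0]},
    {"offset":[-0.38,-0.2,-0.39],"twist":[0,0,0]},
    {"offset":[-0.38,-0.2,-0.39],"twist":[0,0,0]},
    {"offset":[-0.38,-0.2,-0.39],"twist":[0,0,0]},
  ],
  fingers=0,
)

```text
t: 0.5
position: [0.2836, -0.3666, 0.2904]
ee_rot: [-0.394, 2.024, -2.0]
ft_force: [1.5, -0.9, 0.9]
opening: 0.0856
```

```bash
python3 - <<'E'
from plant import bot
from h import *
np.set_printoptions(precision=3,suppress=True)
show(bot.observe())
E
```

```text
t 0.5 loc [-398.826 -474.159  132.371] R [[-0.927, -0.005, 0.375], [-0.375, 0.011, -0.927], [0.0, -1.0, -0.012]] F [ 1.544 -0.896  0.853] open 0.08563557050294753 q [-1.05  0.15 -0.07  1.36  0.    1.71]
```

```bash
python3 - <<'E'
from plant import bot
from h import *
rows(bot.observe(),wor([45,0,155]),Rt(0,1))
E
```

```text
total tool shift [-5.58975928 -0.21566488 -5.8903003 ] twist [ 1.53821268e-04 -9.97720127e-01 -5.81807648e-03] n 23
[-0.243, -0.009, -0.256] [0.0, -0.0434, -0.0003]
[-0.276, -0.01, -0.221] [0.0, -0.0434, -0.0003]
[-0.303, -0.01, -0.181] [0.0, -0.0434, -0.0003]
[-0.325, -0.01, -0.138] [0.0, -0.0434, -0.0003]
[-0.341, -0.01, -0.093] [0.0, -0.0434, -0.0003]
[-0.35, -0.011, -0.046] [0.0, -0.0434, -0.0003]
[-0.353, -0.011, 0.002] [0.0, -0.0434, -0.0003]
[-0.349, -0.011, 0.05] [0.0, -0.0434, -0.0003]
[-0.339, -0.011, 0.097] [0.0, -0.0434, -0.0003]
[-0.323, -0.012, 0.142] [0.0, -0.0434, -0.0003]
[-0.301, -0.012, 0.185] [0.0, -0.0434, -0.0003]
[-0.273, -0.012, 0.224] [0.0, -0.0434, -0.0003]
[-0.24, -0.012, 0.259] [0.0, -0.0434, -0.0003]
[-0.202, -0.013, 0.289] [0.0, -0.0434, -0.0003]
[-0.161, -0.013, 0.314] [0.0, -0.0434, -0.0003]
[-0.117, -0.013, 0.333] [0.0, -0.0434, -0.0003]
[-0.071, -0.013, 0.346] [0.0, -0.0434, -0.0003]
[-0.023, -0.013, 0.352] [0.0, -0.0434, -0.0003]
[0.025, -0.013, 0.352] [0.0, -0.0434, -0.0003]
[0.073, -0.013, 0.345] [0.0, -0.0434, -0.0003]
[0.119, -0.013, 0.332] [0.0, -0.0434, -0.0003]
[0.163, -0.013, 0.313] [0.0, -0.0434, -0.0003]
[0.204, -0.012, 0.288] [0.0, -0.0434, -0.0003]
```

Request:
carry_out(
  plan=[
    {"offset":[-0.24,-0.02,-0.26],"twist":[0,-0.045,0]},
    {"offset":[-0.28,-0.02,-0.22],"twist":[0,-0.045,0]},
    {"offset":[-0.3,-0.02,-0.18],"twist":[0,-0.045,0]},
    {"offset":[-0.33,-0.02,-0.14],"twist":[0,-0.045,0]},
    {"offset":[-0.34,-0.02,-0.09],"twist":[0,-0.045,0]},
    {"offset":[-0.35,-0.02,-0.05],"twist":[0,-0.045,0]},
    {"offset":[-0.35,-0.02,0],"twist":[0,-0.045,0]},
    {"offset":[-0.35,-0.02,0.05],"twist":[0,-0.045,0]},
    {"offset":[-0.34,-0.02,0.1],"twist":[0,-0.045,0]},
    {"offset":[-0.32,-0.02,0.14],"twist":[0,-0.045,0]},
  ],
)

```text
t: 1.5
position: [0.3751, -0.0848, 0.3091]
ee_rot: [-1.325, 1.006, -0.985]
ft_force: [0.6, -0.3, -0.7]
opening: 0.0849
```

```bash
python3 - <<'E'
from plant import bot
from h import *
np.set_printoptions(precision=3,suppress=True)
s=bot.observe();show(s)
rows(s,wor([45,0,155]),Rt(0,1))
E
```

```text
t 1.5 loc [-210.07  -245.822  151.067] R [[0.282, -0.006, 0.959], [-0.959, 0.012, 0.282], [-0.014, -1.0, -0.003]] F [ 0.63  -0.317 -0.65 ] open 0.08491112920754909 q [-0.4  -0.01 -0.2   1.39  0.01  0.89]
total tool shift [-3.351 -0.011  2.895] twist [-0.003 -0.529 -0.004] n 12
[-0.279, -0.001, 0.241] [-0.0003, -0.0441, -0.0003]
[-0.243, -0.001, 0.277] [-0.0003, -0.0441, -0.0003]
[-0.203, -0.002, 0.308] [-0.0003, -0.0441, -0.0003]
[-0.158, -0.002, 0.333] [-0.0003, -0.0441, -0.0003]
[-0.111, -0.003, 0.352] [-0.0003, -0.0441, -0.0003]
[-0.061, -0.003, 0.364] [-0.0003, -0.0441, -0.0003]
[-0.01, -0.003, 0.369] [-0.0003, -0.0441, -0.0003]
[0.041, -0.004, 0.367] [-0.0003, -0.0441, -0.0003]
[0.091, -0.004, 0.358] [-0.0003, -0.0441, -0.0003]
[0.14, -0.004, 0.342] [-0.0003, -0.0441, -0.0003]
[0.186, -0.004, 0.319] [-0.0003, -0.0441, -0.0003]
[0.228, -0.004, 0.29] [-0.0003, -0.0441, -0.0003]
```

Request:
carry_out(
  plan=[
    {"offset":[-0.28,0,0.24],"twist":[0,-0.045,0]},
    {"offset":[-0.24,0,0.28],"twist":[0,-0.045,0]},
    {"offset":[-0.2,0,0.31],"twist":[0,-0.045,0]},
    {"offset":[-0.16,0,0.33],"twist":[0,-0.045,0]},
    {"offset":[-0.11,0,0.35],"twist":[0,-0.045,0]},
    {"offset":[-0.06,0,0.36],"twist":[0,-0.045,0]},
    {"offset":[-0.01,0,0.37],"twist":[0,-0.045,0]},
    {"offset":[0.04,0,0.37],"twist":[0,-0.045,0]},
    {"offset":[0.09,0,0.36],"twist":[0,-0.045,0]},
    {"offset":[0.14,0,0.34],"twist":[0,-0.045,0]},
  ],
)

```text
t: 2.5
position: [0.4859, 0.2008, 0.308]
ee_rot: [-1.553, -0.139, 0.159]
ft_force: [0.1, -0.7, -0.0]
opening: 0.0854
```

```bash
python3 - <<'E'
from plant import bot
from h import *
np.set_printoptions(precision=3,suppress=True)
s=bot.observe();show(s)
rows(s,wor([45,0,110]),Rt(0,1))
E
```

```text
t 2.5 loc [ -1.894 -21.081 150.043] R [[0.982, -0.014, -0.189], [0.189, 0.011, 0.982], [-0.011, -1.0, 0.013]] F [ 0.064 -0.7   -0.022] open 0.08540468642323745 q [0.26 0.28 0.14 1.44 0.01 0.07]
total tool shift [0.533 0.499 0.361] twist [-0.005 -0.059 -0.003] n 2
[0.266, 0.25, 0.181] [-0.0023, -0.0297, -0.0016]
[0.281, 0.25, 0.157] [-0.0023, -0.0297, -0.0016]
```

```bash
python3 - <<'E'
from plant import bot
from h import *
np.set_printoptions(precision=3,suppress=True)
s=bot.observe()
rows(s,wor([44,0,85]),Rt(5,1),.03)
E
```

```text
total tool shift [0.524 0.812 0.355] twist [-0.007 -0.059  0.025] n 3
[0.175, 0.271, 0.118] [-0.0024, -0.0197, 0.0082]
[0.189, 0.265, 0.109] [-0.0024, -0.0197, 0.0082]
[0.202, 0.259, 0.099] [-0.0024, -0.0197, 0.0082]
```

Request:
carry_out(
  plan=[
    {"offset":[0.18,0.27,0.12],"twist":[-0.002,-0.02,0.008]},
    {"offset":[0.19,0.27,0.11],"twist":[-0.002,-0.02,0.008]},
    {"offset":[0.2,0.26,0.1],"twist":[-0.002,-0.02,0.008]},
    {"offset":[0,0,0],"twist":[0,0,0]},
  ],
)

```text
t: 2.9
position: [0.5221, 0.2434, 0.239]
ee_rot: [-1.561, -0.241, 0.379]
ft_force: [-0.7, 0.4, -0.1]
opening: 0.0853
```

```bash
cat > look.py <<'E'
import sys
from plant import bot,viewer
from h import *
np.set_printoptions(precision=3,suppress=True)
tag=sys.argv[1]
out=[]
for n,(r,c) in(("side",(130,270)),("top",(150,245))):
    f=viewer.grab_frame(n);np.savez(f"pics/{n}{tag}.npz",**f)
    a=f["image"][r:r+100,c:c+80,::-1]; out.append(cv2.resize(a,None,fx=5,fy=5,interpolation=cv2.INTER_CUBIC))
cv2.imwrite(f"pics/c{tag}.png",np.hstack(out))
E
python3 look.py 1; python3 - <<'E'
from plant import bot
from h import *
np.set_printoptions(precision=3,suppress=True)
s=bot.observe();show(s)
rows(s,wor([44,0,40.4]),Rt(5,1),.03)
E
```

```text
t 3.0 loc [47.186  4.201 84.794] R [[0.921, -0.078, -0.382], [0.381, -0.029, 0.924], [-0.083, -0.997, 0.003]] F [-0.062 -0.55  -0.519] open 0.08533374751783868 q [ 0.33  0.46  0.23  1.42 -0.   -0.07]
total tool shift [ 0.006  0.556 -0.054] twist [-0.001  0.005  0.001] n 2
[0.003, 0.278, -0.027] [-0.0003, 0.0025, 0.0006]
[0.004, 0.278, -0.027] [-0.0003, 0.0025, 0.0006]
```

View pics/c1.png

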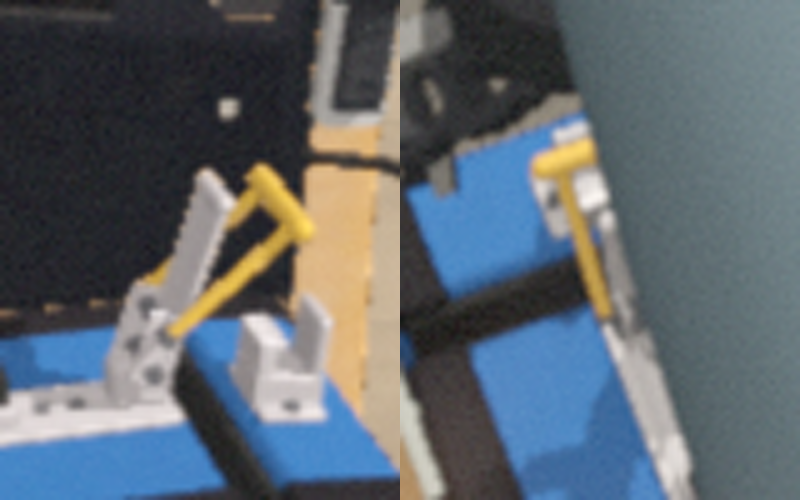

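```bash
python3 - <<'E'
from h import *
S=load('pics/side1.npz');T=load('pics/top1.npz')
from plant import bot
p=bot.observe()["position"];print(proj(S,p),proj(T,p))
a=S["image"][:,:,::-1][40:260,200:420]
cv2.imwrite('pics/s1f.png',np.hstack([cv2.resize(a,(400,400)),cv2.resize(T["image"][40:260,180:400,::-1],(400,400))]))
E
```

```text
[327.09925084 149.33094259] [283.84143445 171.38928689]
```

View pics/s1f.png

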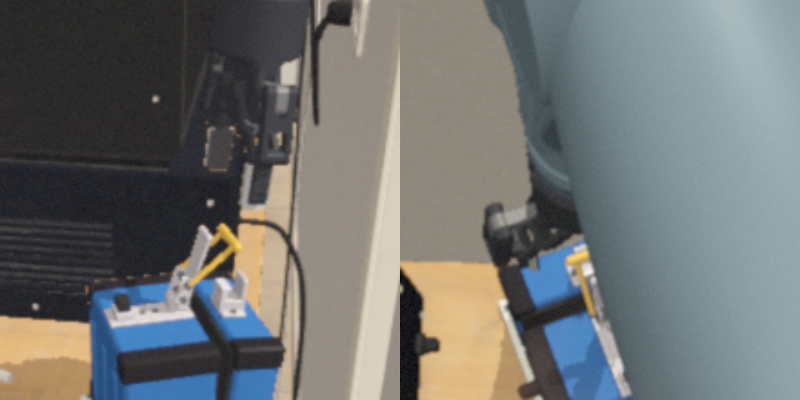

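Request:
carry_out(
  plan=[
    {"offset":[0,0.25,-0.03],"twist":[0,0.003,0]},
    {"offset":[0,0.25,-0.03],"twist":[0,0.002,0]},
    {"offset":[0,0.0,0],"twist":[0,0,0]},
  ],
)

```text
t: 3.3
position: [0.5216, 0.2354, 0.2075]
ee_rot: [-1.563, -0.234, 0.351]
ft_force: [0.3, 0.6, -0.1]
opening: 0.0857
```

```bash
cat > st.py <<'E'
import sys
from plant import bot
from h import *
np.set_printoptions(precision=3,suppress=True)
s=bot.observe();show(s)
F=s["ft_force"];print("F case",[round(float(F@e),2) for e in(ex,ey,ez)])
if len(sys.argv)>3: rows(s,wor([float(v) for v in sys.argv[1:4]]),Rt(float(sys.argv[4]) if len(sys.argv)>4 else 5,1),.03)
E
python3 st.py 44 0 40.4
```

```text
t 3.3 loc [43.982 -2.066 49.497] R [[0.929, -0.07, -0.364], [0.363, -0.026, 0.932], [-0.075, -0.997, 0.001]] F [ 0.294  0.609 -0.103] open 0.08566675489558001 q [ 0.31  0.45  0.12  1.32 -0.   -0.06]
F case [0.5, 0.46, -0.1]
total tool shift [0.009 0.113 0.026] twist [-0.    -0.001  0.004] n 1
[0.009, 0.113, 0.026] [-0.0004, -0.0015, 0.0038]
```

Request:
carry_out(
  plan=[
    {"offset":[0.01,0.11,0.03],"twist":[0,-0.001,0.003]},
    {"offset":[0,0.0,0],"twist":[0,0,0]},
  ],
)

```text
t: 3.5
position: [0.5211, 0.2372, 0.2018]
ee_rot: [-1.564, -0.231, 0.357]
ft_force: [-0.2, -0.5, -0.8]
opening: 0.0853
```

```bash
python3 look.py 2; python3 st.py 44 0 40.4
```

```text
t 3.6 loc [45.228 -0.309 45.039] R [[0.928, -0.073, -0.365], [0.364, -0.028, 0.931], [-0.078, -0.997, 0.001]] F [-0.033 -1.635  0.54 ] open 0.0853891466735418 q [ 0.32  0.46  0.12  1.32 -0.   -0.06]
F case [-0.63, -1.51, 0.54]
total tool shift [-0.011  0.059  0.004] twist [-0.    -0.001  0.003] n 1
[-0.011, 0.059, 0.004] [-0.0003, -0.001, 0.0029]
```

View pics/c2.png

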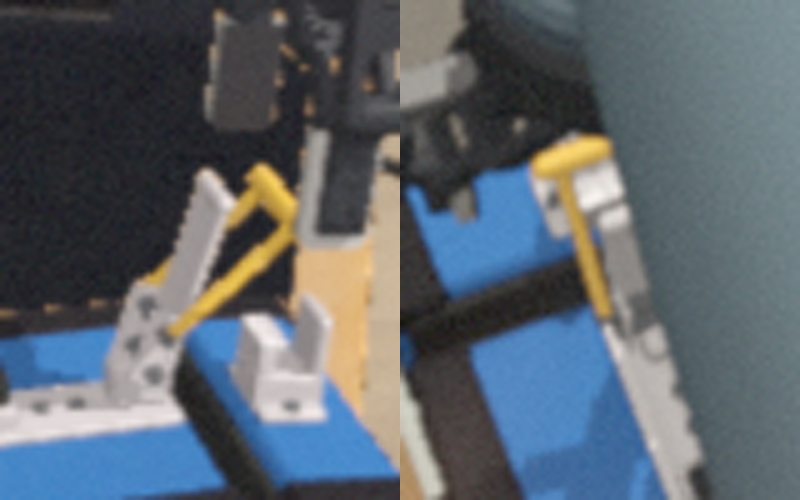

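Request:
carry_out(
  plan=[
    {"offset":[-0.02,0.09,0],"twist":[0,-0.001,0.003]},
    {"offset":[0,0.0,0],"twist":[0,0,0]},
  ],
)

```text
t: 3.8
position: [0.5207, 0.237, 0.197]
ee_rot: [-1.565, -0.23, 0.363]
ft_force: [0.1, -0.2, -1.1]
opening: 0.0851
```

```bash
python3 st.py 43.8 0 38.4
```

```text
t 3.8 loc [43.799 -0.291 38.955] R [[0.926, -0.08, -0.368], [0.367, -0.031, 0.93], [-0.086, -0.996, 0.001]] F [ 0.145 -0.19  -1.094] open 0.08511263318975246 q [ 0.32  0.46  0.12  1.31 -0.   -0.06]
F case [0.07, -0.23, -1.09]
total tool shift [0.001 0.007 0.004] twist [-0.     0.     0.001] n 1
[0.001, 0.007, 0.004] [-0.0003, 0.0001, 0.0005]
```

Request:
carry_out(
  plan=[
    {"offset":[0,0,0],"twist":[0,0,0]},
    {"offset":[0,0,0],"twist":[0,0,0]},
    {"offset":[0,0,0],"twist":[0,0,0]},
    {"offset":[0,0,0],"twist":[0,0,0]},
    {"offset":[0,0,0],"twist":[0,0,0]},
  ],
  fingers=0.6,
)

```text
t: 4.3
position: [0.5214, 0.2373, 0.1974]
ee_rot: [-1.565, -0.231, 0.362]
ft_force: [-0.4, -0.0, -0.6]
opening: 0.0428
```

```bash
python3 look.py 3; python3 st.py 43.8 0 38.4
```

```text
t 4.4 loc [44.614 -0.207 39.332] R [[0.926, -0.079, -0.369], [0.367, -0.03, 0.93], [-0.084, -0.996, 0.001]] F [1.07  0.239 0.421] open 0.042905360518987815 q [ 0.32  0.46  0.12  1.31 -0.   -0.06]
F case [1.08, -0.17, 0.42]
total tool shift [-0.009  0.012  0.003] twist [-0.     0.     0.001] n 1
[-0.009, 0.012, 0.003] [-0.0003, 0.0002, 0.0009]
```

View pics/c3.png

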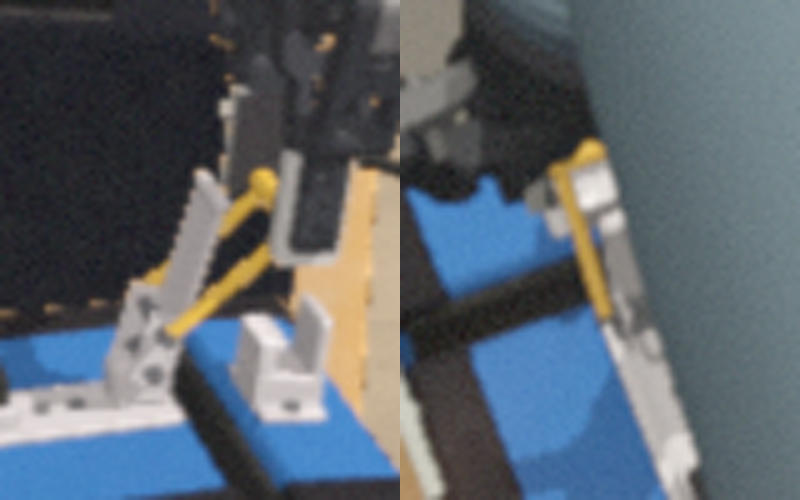

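Request:
carry_out(
  plan=[
    {"offset":[0,0.06,0],"twist":[0,0,0]},
    {"offset":[0,0.06,0],"twist":[0,0,0]},
    {"offset":[0,0.06,0],"twist":[0,0,0]},
    {"offset":[0,0,0],"twist":[0,0,0]},
  ],
)

```text
t: 4.8
position: [0.5232, 0.238, 0.1832]
ee_rot: [-1.563, -0.236, 0.357]
ft_force: [0.7, 0.7, -0.5]
opening: 0.0428
```

```bash
python3 look.py 4; python3 st.py 43.8 0 38.4
```

```text
t 4.9 loc [46.203 -0.209 25.581] R [[0.927, -0.072, -0.369], [0.367, -0.028, 0.93], [-0.078, -0.997, 0.001]] F [ 1.141  0.427 -0.553] open 0.04294303517011297 q [ 0.32  0.46  0.09  1.27 -0.   -0.06]
F case [1.22, -0.02, -0.55]
total tool shift [-0.042 -0.157  0.003] twist [-0.     0.     0.003] n 1
[-0.042, -0.157, 0.003] [-0.0003, 0.0002, 0.0031]
```

View pics/c4.png

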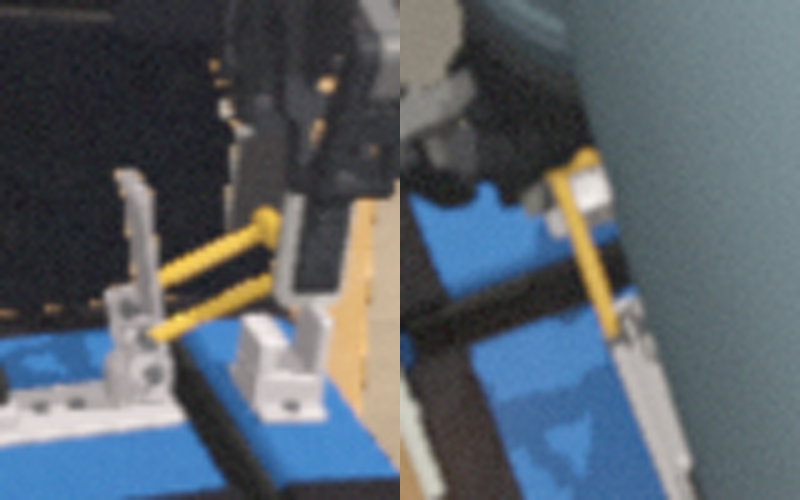

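```bash
python3 st.py 45.2 0 2.9
```

```text
t 4.9 loc [46.203 -0.209 25.581] R [[0.927, -0.072, -0.369], [0.367, -0.028, 0.93], [-0.078, -0.997, 0.001]] F [ 1.141  0.427 -0.553] open 0.04294303517011297 q [ 0.32  0.46  0.09  1.27 -0.   -0.06]
F case [1.22, -0.02, -0.55]
total tool shift [0.009 0.284 0.002] twist [-0.     0.     0.003] n 1
[0.009, 0.284, 0.002] [-0.0003, 0.0002, 0.0031]
```

Request:
carry_out(
  plan=[
    {"offset":[0,0.06,0],"twist":[0,0,0.001]},
    {"offset":[0,0.06,0],"twist":[0,0,0.001]},
    {"offset":[0,0.06,0],"twist":[0,0,0.001]},
    {"offset":[0,0.06,0],"twist":[0,0,0]},
    {"offset":[0,0,0],"twist":[0,0,0]},
  ],
)

```text
t: 5.4
position: [0.5214, 0.2373, 0.1623]
ee_rot: [-1.565, -0.228, 0.365]
ft_force: [1.6, 0.4, -0.4]
opening: 0.0429
```

```bash
python3 st.py 45.2 0 2.9
```

```text
t 5.4 loc [44.5   -0.225  4.33 ] R [[0.926, -0.082, -0.368], [0.367, -0.032, 0.93], [-0.088, -0.996, 0.001]] F [ 1.564  0.438 -0.415] open 0.042887183201971275 q [ 0.32  0.48  0.05  1.23 -0.   -0.06]
F case [1.62, -0.17, -0.42]
total tool shift [0.01  0.017 0.003] twist [-0.  0. -0.] n 1
[0.01, 0.017, 0.003] [-0.0003, 0.0001, -0.0003]
```

```bash
python3 look.py 5; python3 - <<'E'
from h import *
S=load('pics/side5.npz')
cv2.imwrite('pics/s5.png',cv2.resize(S["image"][150:225,290:360,::-1],None,fx=8,fy=8,interpolation=cv2.INTER_CUBIC))
E
```

```text
(no output)
```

View pics/s5.png

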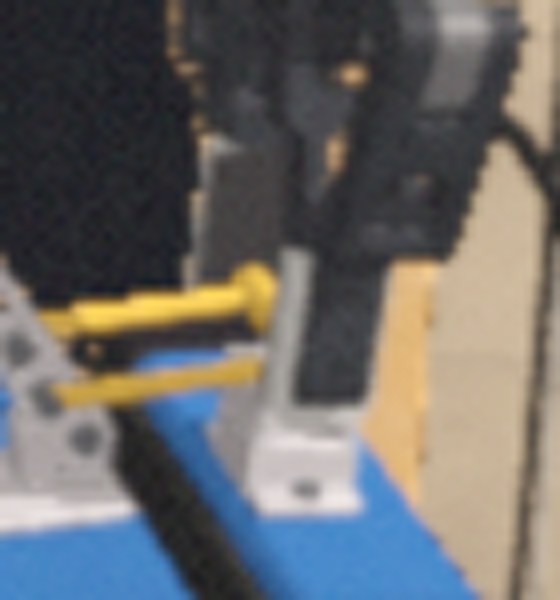

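View pics/c5.png

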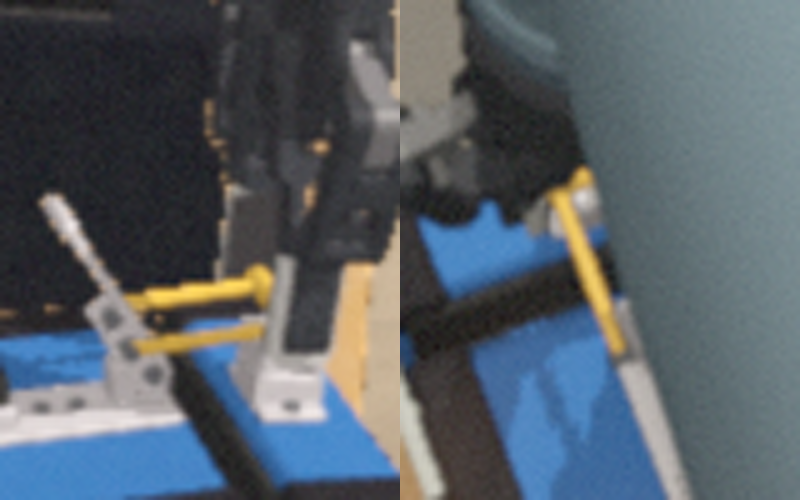

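Request:
carry_out(
  plan=[
    {"offset":[0.02,0.03,0],"twist":[0,0,0]},
    {"offset":[0.02,0.03,0],"twist":[0,0,0]},
    {"offset":[0,0.02,0],"twist":[0,0,0]},
    {"offset":[0,0,0],"twist":[0,0,0]},
  ],
)

```text
t: 5.9
position: [0.5219, 0.2375, 0.1576]
ee_rot: [-1.566, -0.226, 0.368]
ft_force: [-0.9, -0.7, -0.1]
opening: 0.0428
```

```bash
python3 st.py 46.4 0 -2.1
```

```text
t 5.9 loc [45.08  -0.183 -0.352] R [[0.926, -0.085, -0.369], [0.367, -0.033, 0.93], [-0.091, -0.996, 0.001]] F [-0.931 -0.688 -0.051] open 0.042761022553124445 q [ 0.32  0.49  0.05  1.23 -0.   -0.06]
F case [-1.12, -0.3, -0.05]
total tool shift [0.018 0.02  0.002] twist [-0.     0.    -0.001] n 1
[0.018, 0.02, 0.002] [-0.0002, 0.0002, -0.0012]
```

Request:
carry_out(
  plan=[
    {"offset":[0.02,0.03,0],"twist":[0,0,0]},
    {"offset":[0.015,0,0],"twist":[0,0,0]},
    {"offset":[0.015,0,0],"twist":[0,0,0]},
  ],
)

```text
t: 6.2
position: [0.5235, 0.2382, 0.1572]
ee_rot: [-1.567, -0.224, 0.369]
ft_force: [-3.4, -0.9, 2.1]
opening: 0.0422
```

```bash
python3 st.py
```

```text
t 6.2 loc [46.812 -0.17  -0.806] R [[0.925, -0.087, -0.369], [0.367, -0.034, 0.93], [-0.093, -0.996, 0.0]] F [-3.368 -0.918  2.063] open 0.04217226345811835 q [ 0.32  0.49  0.06  1.23 -0.01 -0.06]
F case [-3.47, 0.39, 2.06]
```

Request:
carry_out(
  plan=[
    {"offset":[0.015,0,0],"twist":[0,0,0]},
    {"offset":[0.0,0,0],"twist":[0,0,0]},
  ],
)

```text
t: 6.4
position: [0.5239, 0.2384, 0.1569]
ee_rot: [-1.567, -0.223, 0.371]
ft_force: [-1.0, -0.8, 3.8]
opening: 0.0429
```

```bash
python3 st.py
```

```text
t 6.4 loc [47.28  -0.157 -1.136] R [[0.925, -0.089, -0.369], [0.367, -0.035, 0.93], [-0.095, -0.995, 0.0]] F [-1.021 -0.825  3.838] open 0.04288404371069491 q [ 0.32  0.49  0.06  1.23 -0.01 -0.06]
F case [-1.25, -0.39, 3.84]
```

Request:
carry_out(
  plan=[
    {"offset":[0.02,0,0],"twist":[0,0,0]},
    {"offset":[0.02,0,0],"twist":[0,0,0]},
  ],
)

```text
t: 6.6
position: [0.5264, 0.2394, 0.1556]
ee_rot: [-1.567, -0.221, 0.372]
ft_force: [-2.8, -1.4, 0.0]
opening: 0.0426
```

```bash
python3 st.py
```

```text
t 6.6 loc [49.995 -0.124 -2.374] R [[0.925, -0.09, -0.369], [0.367, -0.036, 0.93], [-0.097, -0.995, 0.0]] F [-2.837 -1.352  0.043] open 0.04260348802823176 q [ 0.32  0.5   0.07  1.24 -0.01 -0.06]
F case [-3.14, -0.21, 0.04]
```

Request:
carry_out(
  plan=[
    {"offset":[0.01,0,0],"twist":[0,0,0]},
    {"offset":[0.0,0,0],"twist":[0,0,0]},
  ],
)

```text
t: 6.8
position: [0.5273, 0.2397, 0.1545]
ee_rot: [-1.567, -0.22, 0.373]
ft_force: [-2.0, -1.0, -0.2]
opening: 0.0427
```

```bash
python3 look.py 6; python3 st.py
```

```text
t 6.9 loc [50.953 -0.118 -3.342] R [[0.925, -0.091, -0.369], [0.367, -0.036, 0.93], [-0.098, -0.995, 0.0]] F [-0.679 -0.666 -0.226] open 0.04270640284496107 q [ 0.32  0.5   0.07  1.24 -0.01 -0.06]
F case [-0.88, -0.37, -0.23]
```

View pics/c6.png

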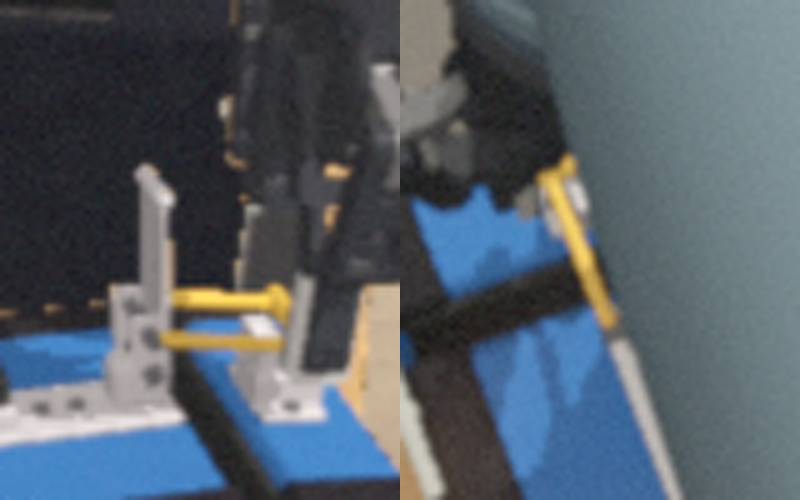

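Request:
carry_out(
  plan=[
    {"offset":[0.0,0.02,0],"twist":[0,0,0]},
    {"offset":[0.0,0.02,0],"twist":[0,0,0]},
  ],
)

```text
t: 7.1
position: [0.5276, 0.2399, 0.1516]
ee_rot: [-1.567, -0.222, 0.372]
ft_force: [-0.7, -0.4, 1.3]
opening: 0.0429
```

```bash
python3 st.py
```

```text
t 7.1 loc [51.295 -0.108 -6.406] R [[0.925, -0.09, -0.369], [0.367, -0.035, 0.93], [-0.096, -0.995, 0.0]] F [-0.676 -0.426  1.262] open 0.04291153425911241 q [ 0.32  0.51  0.07  1.23 -0.01 -0.06]
F case [-0.79, -0.15, 1.26]
```

Request:
carry_out(
  plan=[
    {"offset":[0.0,0.03,0],"twist":[0,0,0]},
    {"offset":[0.0,0.03,0],"twist":[0,0,0]},
  ],
)

```text
t: 7.3
position: [0.5273, 0.2397, 0.1469]
ee_rot: [-1.567, -0.222, 0.371]
ft_force: [-0.6, -0.5, 2.1]
opening: 0.0427
```

```bash
python3 st.py
```

```text
t 7.3 loc [ 50.894  -0.112 -11.064] R [[0.925, -0.089, -0.369], [0.367, -0.035, 0.93], [-0.096, -0.995, 0.0]] F [-0.568 -0.532  2.14 ] open 0.04270186337623085 q [ 0.32  0.51  0.06  1.22 -0.01 -0.06]
F case [-0.72, -0.29, 2.14]
```

Request:
carry_out(
  plan=[
    {"offset":[0.0,0.02,0],"twist":[0,0,0]},
    {"offset":[0.0,0.02,0],"twist":[0,0,0]},
  ],
)

```text
t: 7.5
position: [0.5271, 0.2396, 0.1437]
ee_rot: [-1.567, -0.223, 0.371]
ft_force: [-3.1, -0.8, 10.8]
opening: 0.0427
```

```bash
python3 st.py;python3 look.py 7
```

```text
t 7.5 loc [ 50.667  -0.125 -14.313] R [[0.925, -0.089, -0.369], [0.367, -0.035, 0.93], [-0.095, -0.995, 0.0]] F [-3.122 -0.843 10.838] open 0.04265150438078456 q [ 0.32  0.51  0.05  1.21 -0.01 -0.06]
F case [-3.21, 0.37, 10.84]
```

View pics/c7.png

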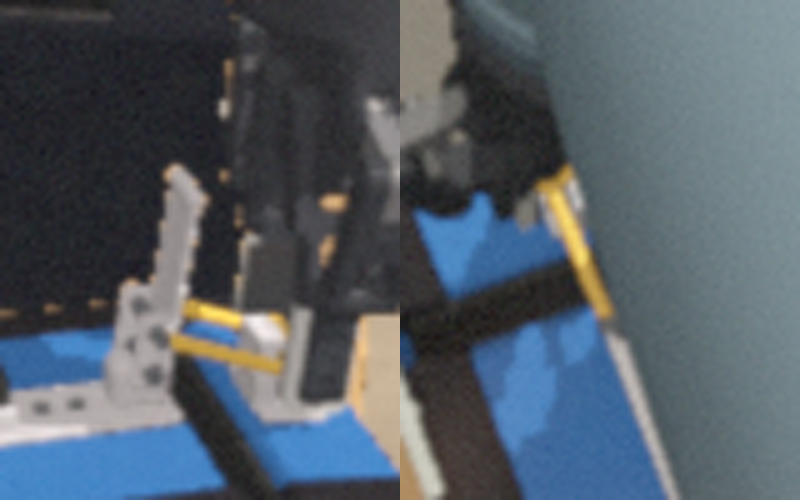

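Request:
carry_out(
  plan=[
    {"offset":[0,-0.005,0],"twist":[0,0,0]},
    {"offset":[0,0,0],"twist":[0,0,0]},
    {"offset":[0,0,0],"twist":[0,0,0]},
  ],
)

```text
t: 7.9
position: [0.527, 0.2396, 0.1439]
ee_rot: [-1.567, -0.222, 0.371]
ft_force: [-2.0, -0.6, 1.3]
opening: 0.0431
```

Request:
carry_out(
  plan=[
    {"offset":[0,0,0],"twist":[0,0,0]},
    {"offset":[0,0,0],"twist":[0,0,0]},
    {"offset":[0,0,0],"twist":[0,0,0]},
    {"offset":[0,0,0],"twist":[0,0,0]},
  ],
  fingers=0,
)

```text
t: 8.3
position: [0.5287, 0.2403, 0.1439]
ee_rot: [-1.566, -0.225, 0.368]
ft_force: [0.3, -0.3, -0.1]
opening: 0.0854
```

Request:
carry_out(
  plan=[
    {"offset":[0,-0.2,0],"twist":[0,0,0]},
    {"offset":[0,-0.5,0],"twist":[0,0,0]},
    {"offset":[0,-0.5,0],"twist":[0,0,0]},
    {"offset":[0,-0.5,0],"twist":[0,0,0]},
    {"offset":[0,0,0],"twist":[0,0,0]},
  ],
)

```text
t: 8.8
position: [0.5394, 0.2446, 0.2821]
ee_rot: [-1.567, -0.222, 0.372]
ft_force: [0.6, 0.4, 0.7]
opening: 0.0856
```

```bash
python3 st.py;python3 look.py 8
```

```text
t 8.8 loc [ 63.983  -0.06  124.052] R [[0.925, -0.09, -0.369], [0.367, -0.035, 0.93], [-0.096, -0.995, 0.001]] F [0.59  0.39  0.738] open 0.08557284481345388 q [ 0.32  0.51  0.41  1.57 -0.   -0.06]
F case [0.69, 0.15, 0.74]
```

View pics/c8.png

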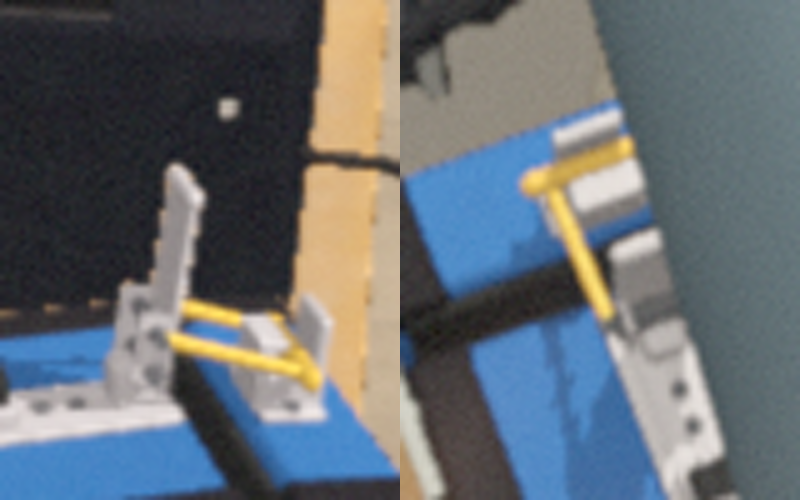

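```bash
python3 st.py 32 0 48 0; python3 - <<'E'
from h import *
S=load('pics/side8.npz');T=load('pics/top8.npz')
import numpy as np
np.set_printoptions(precision=1,suppress=True)
# lever tip left/right ends of face edge
sc=lambda x,y:((x+.5)/5+269.5,(y+.5)/5+129.5); tc=lambda x,y:((x-400+.5)/5+244.5,(y+.5)/5+149.5)
for a,b in (((178,168),(612,245)),((203,198),(660,232))): X,e=tri(S,sc(*a),T,tc(*b)); print(loc(X),e*1e3)
print(loc(tri(S,sc(318,378),T,tc(640,145))[0]))
print("pad", loc(onz(T,tc(720,480),.151)))
E
```

```text
t 8.9 loc [ 62.208   0.001 119.247] R [[0.925, -0.096, -0.369], [0.367, -0.037, 0.93], [-0.103, -0.995, 0.001]] F [ 0.026 -0.91  -0.923] open 0.0854197304088813 q [ 0.32  0.51  0.4   1.56 -0.   -0.06]
F case [-0.31, -0.86, -0.92]
total tool shift [-0.284  0.925 -0.001] twist [-0.     0.    -0.033] n 3
[-0.095, 0.308, -0.0] [-0.0001, 0.0001, -0.011]
[-0.105, 0.305, -0.0] [-0.0001, 0.0001, -0.011]
[-0.116, 0.301, -0.0] [-0.0001, 0.0001, -0.011]
[14.2 10.9 61.6] 0.07531278977097441
[15.9 -4.  57.2] 4.44029820539152
[ 53.4 -15.4  -5.6]
pad [-53.2  -1.6  -7. ]
```

Request:
carry_out(
  plan=[
    {"offset":[-0.08,0.25,0],"twist":[0,0,-0.011]},
    {"offset":[-0.09,0.25,0],"twist":[0,0,-0.011]},
    {"offset":[-0.09,0.25,0],"twist":[0,0,-0.011]},
    {"offset":[0,0,0],"twist":[0,0,0]},
    {"offset":[0,0,0],"twist":[0,0,0]},
    {"offset":[0,0,0],"twist":[0,0,0]},
  ],
  fingers=1,
)

```text
t: 9.5
position: [0.509, 0.233, 0.2082]
ee_rot: [-1.55, -0.287, 0.305]
ft_force: [0.4, 0.2, -0.5]
opening: 0.0006
```

```bash
python3 st.py 34 0 48 0;python3 look.py 9
```

```text
t 9.5 loc [31.422  0.332 50.212] R [[0.93, -0.011, -0.369], [0.369, -0.002, 0.93], [-0.011, -1.0, 0.002]] F [ 0.401  0.183 -0.542] open 0.0006014375041964496 q [ 0.32  0.36  0.    1.22  0.   -0.06]
F case [0.44, 0.02, -0.54]
total tool shift [ 0.033  0.027 -0.004] twist [-0.001  0.    -0.004] n 1
[0.033, 0.027, -0.004] [-0.0007, 0.0001, -0.0036]
```

View pics/c9.png

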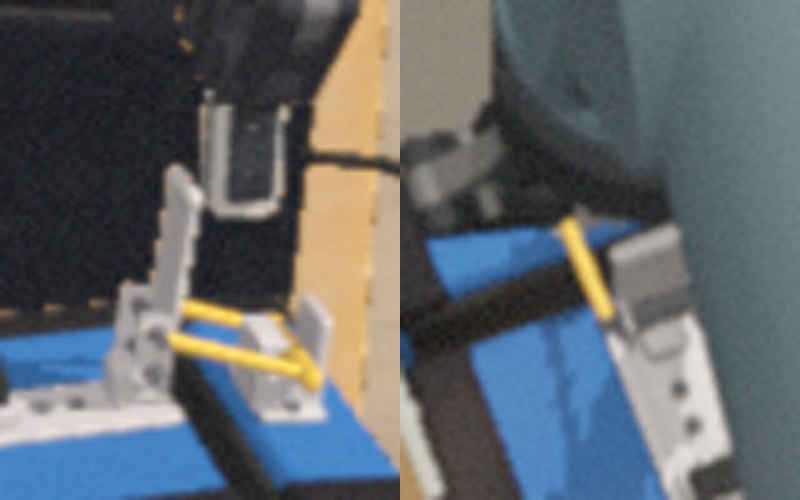

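Request:
carry_out(
  plan=[
    {"offset":[-0.07,0,0],"twist":[0,0,-0.002]},
    {"offset":[-0.07,0,0],"twist":[0,0,-0.001]},
    {"offset":[-0.07,0,0],"twist":[0,0,0]},
    {"offset":[-0.07,0,0],"twist":[0,0,0]},
    {"offset":[-0.07,0,0],"twist":[0,0,0]},
  ],
)

```text
t: 10.1
position: [0.4877, 0.224, 0.2124]
ee_rot: [-1.547, -0.304, 0.288]
ft_force: [0.5, -0.3, -0.3]
opening: -0.0001
```

```bash
python3 st.py -6.4 0 47.3 0;python3 look.py 10
```

```text
t 10.1 loc [ 8.311 -0.17  54.418] R [[0.93, 0.009, -0.368], [0.368, 0.005, 0.93], [0.011, -1.0, 0.001]] F [ 0.453 -0.333 -0.305] open -5.337187362188308e-05 q [ 0.31  0.3  -0.08  1.18  0.   -0.07]
F case [0.3, -0.48, -0.3]
total tool shift [-0.185  0.087  0.002] twist [-0.     0.     0.003] n 1
[-0.185, 0.087, 0.002] [-0.0004, 0.0001, 0.0034]
```

View pics/c10.png

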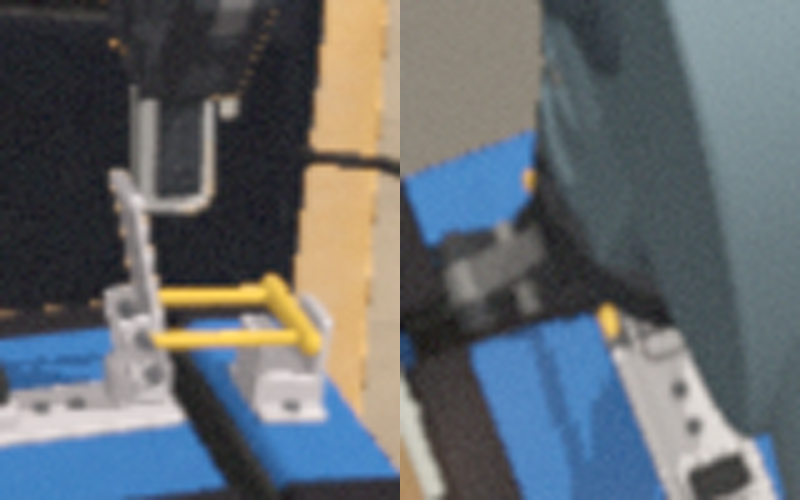

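```bash
cat > bar.py <<'E'
import sys
from h import *
np.set_printoptions(precision=1,suppress=True)
S=load(f'pics/side{sys.argv[1]}.npz')
def onplane(uv,yl):
    o,d=ray(S,((uv[0]+.5)/5+269.5,(uv[1]+.5)/5+129.5)); t=(yl/1e3-(o-pin)@ey)/(d@ey); return loc(o+d*t)
a=[float(v) for v in sys.argv[2:]]
for i in range(0,len(a),3): print(onplane(a[i:i+2],a[i+2]))
E
echo seated; python3 bar.py 8 318 380 -22 ; echo now; python3 bar.py 10 270 283 22 316 346 -22; echo init;python3 bar.py 1 258 172 22 305 232 -22
```

```text
seated
[ 53.6 -22.   -2.3]
now
[51.1 22.  11.5]
[ 52.2 -22.   10.2]
init
[44.8 22.  52.4]
[ 46.1 -22.   51. ]
```

Request:
carry_out(
  plan=[
    {"offset":[0.2,-0.1,0],"twist":[0,0,0.004]},
    {"offset":[0.25,-0.35,0],"twist":[0,0,0.008]},
    {"offset":[0.15,-0.4,0],"twist":[0,0,0.008]},
    {"offset":[0,0,0],"twist":[0,0,0.008]},
    {"offset":[0,0,0],"twist":[0,0,0]},
  ],
)

```text
t: 10.7
position: [0.5296, 0.2409, 0.2794]
ee_rot: [-1.564, -0.226, 0.367]
ft_force: [-0.1, 0.1, -1.0]
opening: 0.0002
```

Request:
carry_out(
  plan=[
    {"offset":[0,0,0],"twist":[0,0,0]},
    {"offset":[0,0,0],"twist":[0,0,0]},
    {"offset":[0,0,0],"twist":[0,0,0]},
    {"offset":[0,0,0],"twist":[0,0,0]},
    {"offset":[0,0,0],"twist":[0,0,0]},
  ],
  fingers=0,
)

```text
t: 11.2
position: [0.5276, 0.2403, 0.2779]
ee_rot: [-1.564, -0.225, 0.368]
ft_force: [0.9, 0.3, -0.4]
opening: 0.0724
```

```bash
python3 look.py 11; python3 st.py 50.3 0 -1.5 5
```

```text
t 11.3 loc [ 51.543   0.287 120.02 ] R [[0.926, -0.086, -0.368], [0.367, -0.032, 0.93], [-0.092, -0.996, 0.002]] F [-0.144  1.062  0.352] open 0.08500701050018444 q [ 0.32  0.48  0.35  1.53 -0.   -0.06]
F case [0.26, 1.04, 0.35]
total tool shift [ 0.124  1.514 -0.007] twist [-0.001  0.    -0.001] n 5
[0.025, 0.303, -0.001] [-0.0001, 0.0, -0.0003]
[0.025, 0.303, -0.001] [-0.0001, 0.0, -0.0003]
[0.024, 0.303, -0.001] [-0.0001, 0.0, -0.0003]
[0.024, 0.303, -0.001] [-0.0001, 0.0, -0.0003]
[0.024, 0.303, -0.001] [-0.0001, 0.0, -0.0003]
```

View pics/c11.png

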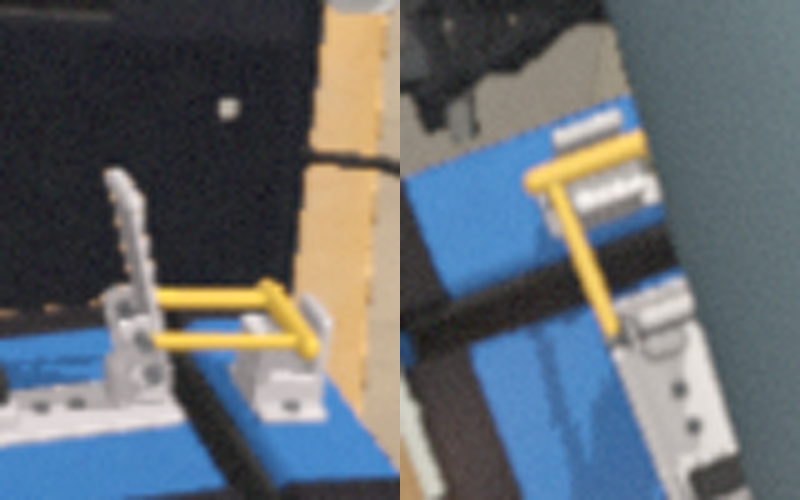

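```bash
python3 - <<'E'
from h import *
S=load('pics/side11.npz');T=load('pics/top11.npz')
np.set_printoptions(precision=1,suppress=True)
sc=lambda x,y:((x+.5)/5+269.5,(y+.5)/5+129.5); tc=lambda x,y:((x-400+.5)/5+244.5,(y+.5)/5+149.5)
X,e=tri(S,sc(268,287),T,tc(533,182));print(loc(X),e*1e3)
E
```

```text
[49.1 20.9 10.5] 1.9495473088717106
```

Request:
carry_out(
  plan=[
    {"offset":[0.02,0.4,0],"twist":[0,0,0]},
    {"offset":[0.02,0.4,0],"twist":[0,0,0]},
    {"offset":[0.02,0.4,0],"twist":[0,0,0]},
    {"offset":[0.02,0.2,0],"twist":[0,0,0]},
    {"offset":[0,0,0],"twist":[0,0,0]},
  ],
)

```text
t: 11.8
position: [0.5251, 0.2395, 0.1639]
ee_rot: [-1.564, -0.229, 0.364]
ft_force: [0.6, 1.1, 0.6]
opening: 0.0852
```

```bash
python3 st.py 50.3 0 -1.5 5
```

```text
t 11.8 loc [48.786  0.454  5.927] R [[0.926, -0.081, -0.368], [0.367, -0.03, 0.93], [-0.086, -0.996, 0.002]] F [0.607 1.055 0.637] open 0.08515489182381972 q [ 0.32  0.49  0.07  1.24 -0.   -0.06]
F case [0.95, 0.76, 0.64]
total tool shift [ 0.027  0.091 -0.006] twist [-0.001  0.     0.   ] n 1
[0.027, 0.091, -0.006] [-0.0006, 0.0002, 0.0003]
```

Request:
carry_out(
  plan=[
    {"offset":[0.01,0.09,-0.005],"twist":[0,0,0]},
    {"offset":[0,0,0],"twist":[0,0,0]},
  ],
)

```text
t: 12.0
position: [0.5257, 0.2392, 0.1573]
ee_rot: [-1.564, -0.23, 0.363]
ft_force: [0.5, -0.4, 0.2]
opening: 0.0853
```

Request:
carry_out(
  plan=[
    {"offset":[0,0,0],"twist":[0,0,0]},
    {"offset":[0,0,0],"twist":[0,0,0]},
    {"offset":[0,0,0],"twist":[0,0,0]},
    {"offset":[0,0,0],"twist":[0,0,0]},
    {"offset":[0,0,0],"twist":[0,0,0]},
  ],
  fingers=0.6,
)

```text
t: 12.5
position: [0.5277, 0.2399, 0.1609]
ee_rot: [-1.563, -0.234, 0.359]
ft_force: [-0.8, 0.3, -0.4]
opening: 0.0423
```

```bash
python3 st.py; python3 look.py 12
```

```text
t 12.5 loc [51.4   -0.132  2.883] R [[0.927, -0.075, -0.368], [0.367, -0.028, 0.93], [-0.08, -0.997, 0.001]] F [-0.753  0.273 -0.44 ] open 0.04234997102096573 q [ 0.32  0.49  0.06  1.23 -0.   -0.06]
F case [-0.6, 0.53, -0.44]
```

View pics/c12.png

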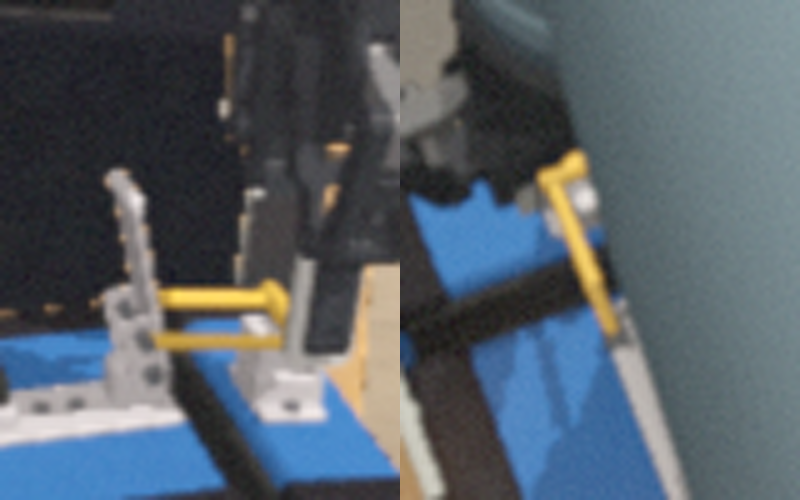

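Request:
carry_out(
  plan=[
    {"offset":[0,0.03,0],"twist":[0,0,0]},
    {"offset":[0,0.03,0],"twist":[0,0,0]},
    {"offset":[0,0.03,0],"twist":[0,0,0]},
  ],
)

```text
t: 12.9
position: [0.5281, 0.24, 0.1541]
ee_rot: [-1.563, -0.236, 0.357]
ft_force: [-1.0, -0.4, 0.7]
opening: 0.0427
```

```bash
python3 st.py
```

```text
t 12.9 loc [51.819 -0.143 -3.896] R [[0.927, -0.072, -0.368], [0.367, -0.027, 0.93], [-0.077, -0.997, 0.001]] F [-0.997 -0.373  0.666] open 0.04271222136757791 q [ 0.32  0.49  0.05  1.21 -0.   -0.06]
F case [-1.06, 0.02, 0.67]
```

Request:
carry_out(
  plan=[
    {"offset":[0,0.03,0],"twist":[0,0,0]},
    {"offset":[0,0.03,0],"twist":[0,0,0]},
    {"offset":[0,0.02,0],"twist":[0,0,0]},
  ],
)

```text
t: 13.2
position: [0.5275, 0.2398, 0.1485]
ee_rot: [-1.563, -0.237, 0.356]
ft_force: [-3.1, -1.6, 16.5]
opening: 0.0427
```

```bash
python3 st.py
```

```text
t 13.2 loc [51.17  -0.14  -9.505] R [[0.927, -0.072, -0.368], [0.367, -0.027, 0.93], [-0.077, -0.997, 0.001]] F [-3.055 -1.629 16.512] open 0.04268109679255301 q [ 0.32  0.49  0.03  1.19 -0.   -0.06]
F case [-3.44, -0.39, 16.51]
```

Request:
carry_out(
  plan=[
    {"offset":[-0.015,-0.006,0],"twist":[0,0,0]},
    {"offset":[-0.015,0,0],"twist":[0,0,0]},
    {"offset":[-0.015,0,0],"twist":[0,0,0]},
  ],
)

```text
t: 13.5
position: [0.5266, 0.2394, 0.1498]
ee_rot: [-1.562, -0.241, 0.352]
ft_force: [2.4, 0.6, 0.1]
opening: 0.0423
```

```bash
python3 st.py
```

```text
t 13.5 loc [50.198 -0.177 -8.16 ] R [[0.927, -0.067, -0.368], [0.368, -0.025, 0.93], [-0.071, -0.997, 0.001]] F [2.44  0.629 0.058] open 0.04230845976211862 q [ 0.32  0.48  0.03  1.19 -0.   -0.06]
F case [2.5, -0.31, 0.06]
```

Request:
carry_out(
  plan=[
    {"offset":[-0.02,0.012,0],"twist":[0,0,0]},
    {"offset":[-0.02,0.01,0],"twist":[0,0,0]},
    {"offset":[-0.02,0.01,0],"twist":[0,0,0]},
  ],
)

```text
t: 13.8
position: [0.5256, 0.239, 0.1491]
ee_rot: [-1.56, -0.248, 0.345]
ft_force: [4.5, 2.2, 2.8]
opening: 0.0423
```

```bash
python3 st.py
```

```text
t 13.8 loc [49.1   -0.206 -8.87 ] R [[0.928, -0.058, -0.368], [0.368, -0.022, 0.93], [-0.062, -0.998, 0.002]] F [4.494 2.231 2.764] open 0.04233220194699428 q [ 0.32  0.47  0.01  1.17 -0.   -0.06]
F case [5.0, 0.42, 2.76]
```

Request:
carry_out(
  plan=[
    {"offset":[-0.03,0.01,0],"twist":[0,0,0.004]},
    {"offset":[-0.03,0.01,0],"twist":[0,0,0.004]},
    {"offset":[-0.02,0.005,0],"twist":[0,0,0]},
  ],
)

```text
t: 14.1
position: [0.524, 0.2383, 0.1494]
ee_rot: [-1.563, -0.236, 0.357]
ft_force: [5.8, 2.1, -0.3]
opening: 0.0423
```

```bash
python3 st.py; python3 look.py 13
```

```text
t 14.1 loc [47.321 -0.257 -8.614] R [[0.927, -0.073, -0.368], [0.367, -0.027, 0.93], [-0.078, -0.997, 0.002]] F [ 5.757  2.075 -0.332] open 0.042290998317001574 q [ 0.32  0.48  0.02  1.19 -0.   -0.06]
F case [6.12, -0.19, -0.33]
```

View pics/c13.png

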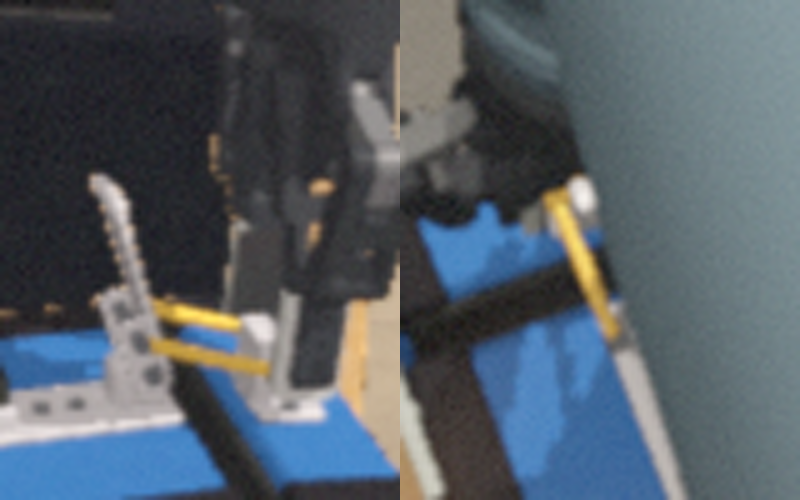

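Request:
carry_out(
  plan=[
    {"offset":[-0.03,0.01,0],"twist":[0,0,0]},
    {"offset":[-0.03,0.01,0],"twist":[0,0,0.003]},
  ],
)

```text
t: 14.4
position: [0.5237, 0.2382, 0.1494]
ee_rot: [-1.562, -0.236, 0.357]
ft_force: [6.9, 3.3, 0.7]
opening: 0.0424
```

```bash
python3 st.py
```

```text
t 14.4 loc [47.065 -0.214 -8.618] R [[0.927, -0.073, -0.368], [0.367, -0.027, 0.93], [-0.077, -0.997, 0.002]] F [6.916 3.315 0.679] open 0.042437394930761846 q [ 0.32  0.48  0.02  1.19 -0.   -0.06]
F case [7.65, 0.54, 0.68]
```

Request:
carry_out(
  plan=[
    {"offset":[-0.015,-0.03,0],"twist":[0,0,0]},
    {"offset":[-0.015,-0.03,0],"twist":[0,0,0]},
  ],
)

```text
t: 14.6
position: [0.5234, 0.2381, 0.1522]
ee_rot: [-1.562, -0.237, 0.356]
ft_force: [6.9, 3.7, -12.6]
opening: 0.0422
```

```bash
python3 st.py
```

```text
t 14.6 loc [46.649 -0.213 -5.756] R [[0.927, -0.072, -0.368], [0.367, -0.026, 0.93], [-0.076, -0.997, 0.002]] F [  6.884   3.675 -12.573] open 0.04222051298216368 q [ 0.32  0.48  0.03  1.2  -0.   -0.06]
F case [7.75, 0.88, -12.57]
```

Request:
carry_out(
  plan=[
    {"offset":[-0.015,0.02,0],"twist":[0,0,0]},
    {"offset":[-0.01,0,0],"twist":[0,0,0]},
  ],
)

```text
t: 14.8
position: [0.5233, 0.2381, 0.1505]
ee_rot: [-1.561, -0.239, 0.353]
ft_force: [4.4, 2.1, -1.3]
opening: 0.0422
```

Request:
carry_out(
  plan=[
    {"offset":[0,0,0],"twist":[0,0,0]},
    {"offset":[0,0,0],"twist":[0,0,0]},
    {"offset":[0,0,0],"twist":[0,0,0]},
    {"offset":[0,0,0],"twist":[0,0,0]},
  ],
  fingers=0,
)

```text
t: 15.2
position: [0.518, 0.236, 0.1477]
ee_rot: [-1.563, -0.229, 0.363]
ft_force: [0.0, 0.1, 1.2]
opening: 0.0854
```

Request:
carry_out(
  plan=[
    {"offset":[0,-0.2,0],"twist":[0,0,0]},
    {"offset":[0,-0.5,0],"twist":[0,0,0]},
    {"offset":[0,-0.5,0],"twist":[0,0,-0.011]},
    {"offset":[0,0,0],"twist":[0,0,-0.011]},
    {"offset":[0,0,0],"twist":[0,0,-0.004]},
  ],
)

```text
t: 15.7
position: [0.5224, 0.2375, 0.2434]
ee_rot: [-1.55, -0.285, 0.307]
ft_force: [0.3, 0.2, -0.4]
opening: 0.0855
```

```bash
python3 st.py;python3 look.py 14
```

```text
t 15.7 loc [45.534 -0.361 85.43 ] R [[0.93, -0.014, -0.368], [0.368, -0.002, 0.93], [-0.014, -1.0, 0.003]] F [ 0.308  0.199 -0.365] open 0.08545676933780123 q [ 0.32  0.39  0.12  1.32  0.   -0.06]
F case [0.36, 0.07, -0.37]
```

View pics/c14.png

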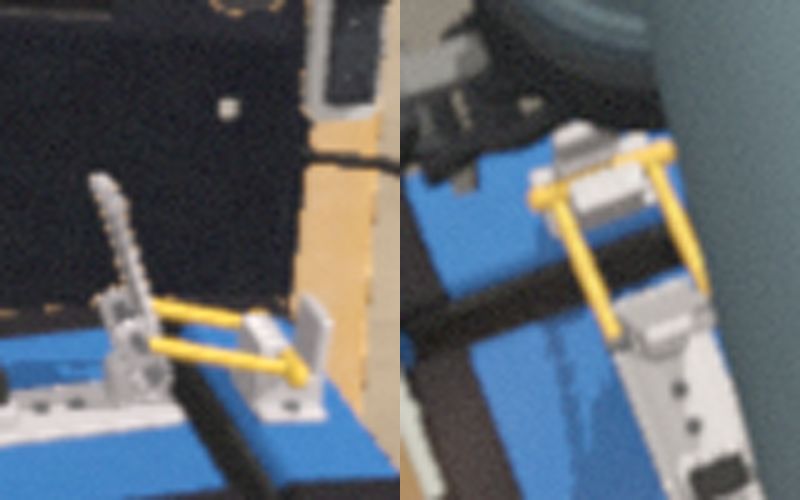

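Request:
carry_out(
  plan=[
    {"offset":[-0.1,0.12,0],"twist":[0,0,-0.004]},
    {"offset":[-0.1,0.12,0],"twist":[0,0,0]},
    {"offset":[-0.1,0.12,0],"twist":[0,0,0]},
    {"offset":[0,0,0],"twist":[0,0,0]},
    {"offset":[0,0,0],"twist":[0,0,0]},
    {"offset":[0,0,0],"twist":[0,0,0]},
  ],
  fingers=1,
)

```text
t: 16.4
position: [0.4956, 0.2271, 0.2083]
ee_rot: [-1.55, -0.283, 0.308]
ft_force: [0.1, -0.5, 0.8]
opening: 0.0001
```

```bash
python3 st.py 3.4 0 49.8 0
```

```text
t 16.4 loc [16.835 -0.192 50.294] R [[0.93, -0.016, -0.368], [0.368, -0.002, 0.93], [-0.016, -1.0, 0.004]] F [ 0.087 -0.463  0.837] open 9.861123213074008e-05 q [ 0.31  0.34 -0.04  1.21  0.   -0.06]
F case [-0.09, -0.46, 0.84]
total tool shift [-0.168  0.009  0.002] twist [-0.001 -0.    -0.005] n 1
[-0.168, 0.009, 0.002] [-0.0011, -0.0001, -0.005]
```

Request:
carry_out(
  plan=[
    {"offset":[-0.07,0.01,0],"twist":[0,0,-0.003]},
    {"offset":[-0.07,0.01,0],"twist":[0,0,-0.002]},
    {"offset":[-0.07,0.015,0],"twist":[0,0,0]},
    {"offset":[-0.06,0.02,0],"twist":[0,0,0]},
  ],
)

```text
t: 16.8
position: [0.4768, 0.2195, 0.2049]
ee_rot: [-1.546, -0.299, 0.291]
ft_force: [1.7, -0.3, -0.7]
opening: -0.0002
```

```bash
python3 st.py -6.4 0 47.3 0;python3 look.py 15
```

```text
t 16.8 loc [-3.431 -0.354 46.902] R [[0.93, 0.004, -0.368], [0.368, 0.005, 0.93], [0.006, -1.0, 0.003]] F [ 1.731 -0.254 -0.727] open -0.00021505890875742328 q [ 0.31  0.28 -0.13  1.16  0.   -0.07]
F case [1.52, -0.87, -0.73]
total tool shift [-0.037 -0.005  0.004] twist [-0.001 -0.     0.002] n 1
[-0.037, -0.005, 0.004] [-0.001, -0.0001, 0.0018]
```

View pics/c15.png

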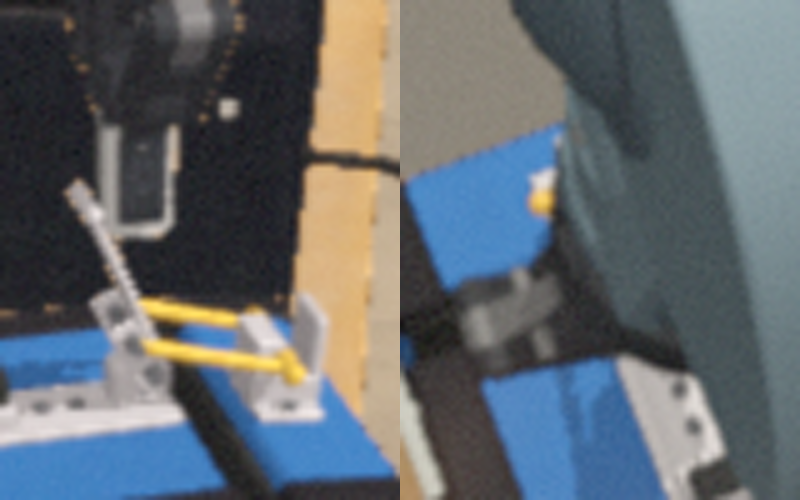

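Request:
carry_out(
  plan=[
    {"offset":[-0.07,0.03,0],"twist":[0,0,0]},
    {"offset":[-0.07,0.04,0],"twist":[0,0,0]},
    {"offset":[-0.07,0.04,0],"twist":[0,0,0]},
  ],
)

```text
t: 17.2
position: [0.4622, 0.2135, 0.1971]
ee_rot: [-1.546, -0.303, 0.288]
ft_force: [3.1, 1.5, -0.3]
opening: 0.0001
```

```bash
python3 st.py -23.3 0 36.8 0
```

```text
t 17.2 loc [-19.263  -0.529  39.088] R [[0.93, 0.008, -0.368], [0.368, 0.006, 0.93], [0.01, -1.0, 0.003]] F [ 3.142  1.543 -0.262] open 6.314991685829077e-05 q [ 0.31  0.25 -0.19  1.12  0.   -0.07]
F case [3.49, 0.28, -0.26]
total tool shift [-0.051  0.028  0.007] twist [-0.001 -0.     0.003] n 1
[-0.051, 0.028, 0.007] [-0.0009, -0.0001, 0.0032]
```

Request:
carry_out(
  plan=[
    {"offset":[-0.07,0.05,0.003],"twist":[0,0,0.002]},
    {"offset":[-0.07,0.06,0.003],"twist":[0,0,0]},
  ],
)

```text
t: 17.4
position: [0.4517, 0.2097, 0.188]
ee_rot: [-1.547, -0.299, 0.291]
ft_force: [2.8, 0.1, 0.6]
opening: -0.0002
```

```bash
python3 st.py -35 0 20.5 0;python3 look.py 16
```

```text
t 17.4 loc [-30.386  -0.233  29.99 ] R [[0.93, 0.004, -0.368], [0.368, 0.004, 0.93], [0.006, -1.0, 0.002]] F [2.803 0.101 0.562] open -0.00017888995949909953 q [ 0.31  0.23 -0.23  1.1   0.   -0.07]
F case [2.64, -0.94, 0.56]
total tool shift [-0.058  0.118  0.003] twist [-0.001 -0.     0.002] n 1
[-0.058, 0.118, 0.003] [-0.0008, -0.0001, 0.0018]
```

View pics/c16.png

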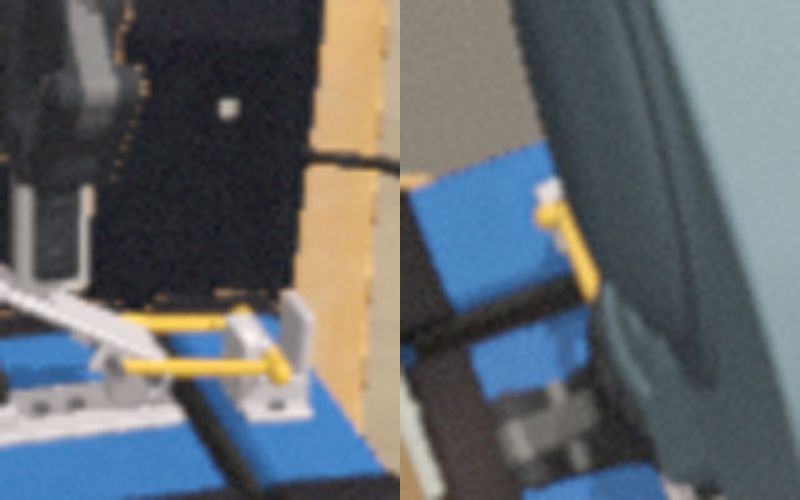

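Request:
carry_out(
  plan=[
    {"offset":[-0.05,0.07,0.002],"twist":[0,0,0.001]},
    {"offset":[-0.05,0.07,0],"twist":[0,0,0]},
  ],
)

```text
t: 17.7
position: [0.4419, 0.2063, 0.1754]
ee_rot: [-1.548, -0.294, 0.297]
ft_force: [1.0, 1.0, -0.6]
opening: -0.0
```

```bash
python3 st.py -40 0 14 0
```

```text
t 17.7 loc [-40.77    0.251  17.387] R [[0.93, -0.002, -0.368], [0.368, 0.002, 0.93], [-0.002, -1.0, 0.003]] F [ 1.039  1.02  -0.588] open -1.7869424317237133e-05 q [ 0.3   0.23 -0.27  1.07  0.   -0.07]
F case [1.34, 0.57, -0.59]
total tool shift [ 0.01   0.042 -0.003] twist [-0.001 -0.    -0.   ] n 1
[0.01, 0.042, -0.003] [-0.0009, -0.0001, -0.0005]
```

Request:
carry_out(
  plan=[
    {"offset":[-0.05,0.03,0],"twist":[0,0,0]},
    {"offset":[-0.02,0.03,0],"twist":[0,0,0]},
    {"offset":[0,0,0],"twist":[0,0,0]},
  ],
)

```text
t: 18.0
position: [0.433, 0.2032, 0.1679]
ee_rot: [-1.548, -0.289, 0.302]
ft_force: [-0.7, -0.3, 0.2]
opening: 0.0002
```

```bash
python3 st.py -50 0 10 0; python3 - <<'E'
from plant import viewer
import cv2,numpy as np
f=viewer.grab_frame("side");np.savez("pics/side17.npz",**f)
cv2.imwrite('pics/s17.png',cv2.resize(f["image"][140:230,240:360,::-1],None,fx=6,fy=6,interpolation=cv2.INTER_CUBIC))
E
```

```text
t 18.0 loc [-50.182   0.65    9.938] R [[0.93, -0.009, -0.368], [0.368, 0.0, 0.93], [-0.008, -1.0, 0.004]] F [-0.676 -0.296  0.224] open 0.00024484992764681304 q [ 0.3   0.22 -0.3   1.06  0.   -0.07]
F case [-0.74, -0.03, 0.22]
total tool shift [ 0.002 -0.001 -0.008] twist [-0.001 -0.    -0.003] n 1
[0.002, -0.001, -0.008] [-0.0011, -0.0001, -0.0025]
```

View pics/s17.png

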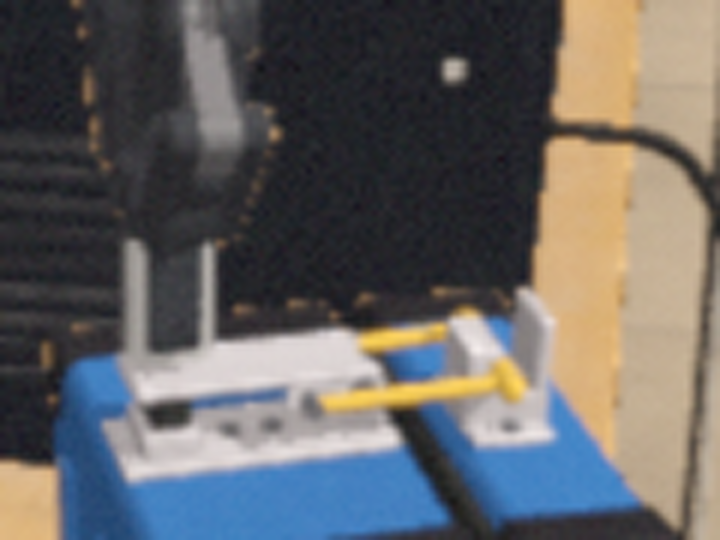

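Request:
carry_out(
  plan=[
    {"offset":[0,0.015,-0.004],"twist":[0,0,0]},
    {"offset":[0,0.01,0],"twist":[0,0,0]},
  ],
)

```text
t: 18.25
position: [0.4332, 0.203, 0.166]
ee_rot: [-1.548, -0.289, 0.302]
ft_force: [-0.2, -0.2, 0.2]
opening: -0.0004
```

```bash
python3 st.py
```

```text
t 18.25 loc [-50.101   0.347   8.021] R [[0.93, -0.009, -0.368], [0.368, 0.0, 0.93], [-0.008, -1.0, 0.004]] F [-0.202 -0.188  0.186] open -0.0004059261122233518 q [ 0.3   0.22 -0.31  1.05  0.   -0.07]
F case [-0.26, -0.1, 0.19]
```

Request:
carry_out(
  plan=[
    {"offset":[0,0.012,0],"twist":[0,0,0]},
  ],
)

```text
t: 18.35
position: [0.4334, 0.203, 0.1651]
ee_rot: [-1.548, -0.289, 0.302]
ft_force: [-0.4, 0.2, 2.4]
opening: 0.0002
```

Request:
carry_out(
  plan=[
    {"offset":[0,0.012,0],"twist":[0,0,0]},
  ],
)

```text
t: 18.45
position: [0.4338, 0.2032, 0.1647]
ee_rot: [-1.548, -0.29, 0.301]
ft_force: [-2.0, -1.1, 7.1]
opening: 0.0003
```

Request:
carry_out(
  plan=[
    {"offset":[0,0.012,0],"twist":[0,0,0]},
  ],
)

```text
t: 18.55
position: [0.4345, 0.2034, 0.1645]
ee_rot: [-1.548, -0.291, 0.3]
ft_force: [0.1, 1.1, 3.1]
opening: -0.0001
```

Request:
carry_out(
  plan=[
    {"offset":[0,0.012,0],"twist":[0,0,0]},
  ],
)

```text
t: 18.65
position: [0.435, 0.2035, 0.164]
ee_rot: [-1.548, -0.292, 0.299]
ft_force: [-3.7, -1.4, 9.7]
opening: 0.0
```

Request:
carry_out(
  plan=[
    {"offset":[-0.006,0.015,0],"twist":[0,0,0]},
    {"offset":[-0.006,0.018,0],"twist":[0,0,0]},
  ],
)

```text
t: 18.85
position: [0.435, 0.2035, 0.164]
ee_rot: [-1.548, -0.295, 0.297]
ft_force: [-4.0, -1.1, 13.1]
opening: 0.0
```

```bash
python3 st.py
```

```text
t 18.85 loc [-48.241   0.219   5.976] R [[0.93, -0.002, -0.368], [0.368, 0.003, 0.93], [-0.001, -1.0, 0.003]] F [-4.023 -1.083 13.096] open 1.7427483047975376e-05 q [ 0.3   0.22 -0.31  1.04  0.   -0.07]
F case [-4.14, 0.47, 13.1]
```

Request:
carry_out(
  plan=[
    {"offset":[-0.008,0.024,0],"twist":[0,0,0]},
    {"offset":[-0.008,0.024,0],"twist":[0,0,0]},
  ],
)

```text
t: 19.05
position: [0.435, 0.2035, 0.164]
ee_rot: [-1.547, -0.299, 0.293]
ft_force: [-3.8, -1.9, 14.4]
opening: 0.0
```

Request:
carry_out(
  plan=[
    {"offset":[-0.005,0.028,0],"twist":[0,0,0]},
    {"offset":[-0.005,0.028,0],"twist":[0,0,0]},
  ],
)

```text
t: 19.25
position: [0.435, 0.2036, 0.164]
ee_rot: [-1.547, -0.302, 0.289]
ft_force: [-4.9, -2.6, 17.6]
opening: 0.0001
```

Request:
carry_out(
  plan=[
    {"offset":[-0.003,0.033,0],"twist":[0,0,0]},
    {"offset":[-0.003,0.033,0],"twist":[0,0,0]},
    {"offset":[-0.003,0.033,0],"twist":[0,0,0]},
  ],
)

```text
t: 19.55
position: [0.435, 0.2036, 0.1639]
ee_rot: [-1.546, -0.308, 0.284]
ft_force: [-6.4, -2.8, 21.2]
opening: -0.0
```

Request:
carry_out(
  plan=[
    {"offset":[-0.003,0.034,0],"twist":[0,0,-0.001]},
    {"offset":[-0.003,0.034,0],"twist":[0,0,-0.001]},
  ],
)

```text
t: 19.75
position: [0.435, 0.2036, 0.164]
ee_rot: [-1.545, -0.317, 0.276]
ft_force: [-7.0, -2.7, 22.1]
opening: -0.0002
```

Request:
carry_out(
  plan=[
    {"offset":[0,-0.03,0],"twist":[0,0,0]},
    {"offset":[0,-0.3,0],"twist":[0,0,0]},
    {"offset":[0,-0.5,0],"twist":[0,0,0]},
    {"offset":[0,-0.5,0],"twist":[0,0,0]},
    {"offset":[0,-0.4,0],"twist":[0,0,0]},
    {"offset":[0,0,0],"twist":[0,0,0]},
  ],
)

```text
t: 20.35
position: [0.4294, 0.2015, 0.3057]
ee_rot: [-1.546, -0.313, 0.28]
ft_force: [0.2, 1.1, -0.5]
opening: -0.0002
```

```bash
python3 st.py; python3 - <<'E'
from plant import viewer
import cv2,numpy as np
o=[]
for n,r,c in(("side",140,245),("top",145,235)):
    f=viewer.grab_frame(n)
    o.append(cv2.resize(f["image"][r:r+130,c:c+110,::-1],None,fx=3.6,fy=3.6,interpolation=cv2.INTER_CUBIC))
cv2.imwrite('pics/f18.png',np.hstack(o))
E
```

```text
t 20.35 loc [-54.199   0.343 147.697] R [[0.929, 0.02, -0.369], [0.369, 0.009, 0.929], [0.021, -1.0, 0.001]] F [ 0.198  1.127 -0.539] open -0.00020103308566514076 q [ 0.3   0.14 -0.04  1.37  0.   -0.07]
F case [0.6, 0.98, -0.54]
```

View pics/f18.png

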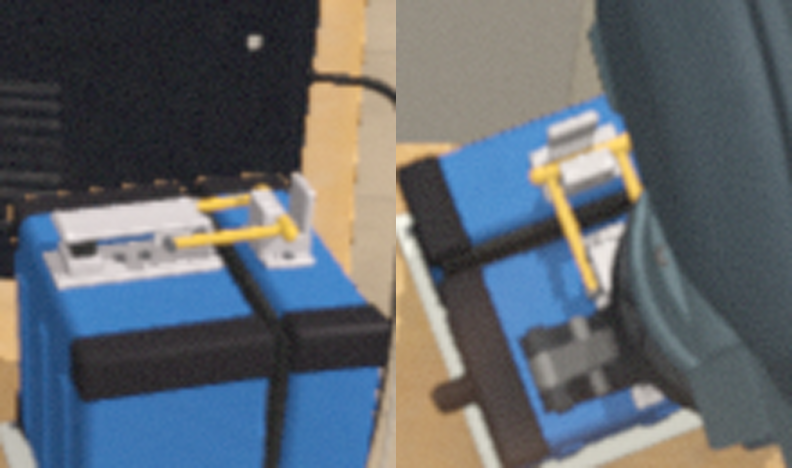

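```bash
python3 -c "
from plant import bot
print(bot.close_job())"
```

```text
the job is handed in; nothing more can be done
None
```

The latch is fastened and the job is handed in, at about 20 s of the 72 s allowed. `close_job` gives no verdict, so this rests on my own checks.

- **Hooking the loop:** I pinched the crossbar, felt it over the lip and lowered it to the keeper floor.
- **First try failed:** on the first push the lever carried the loop back up, almost out of the keeper. I re-gripped the bar, lowered it again (16.5 N peak reading on the floor) and pulled it against the hook. A test lift stopped at about 12.6 N, so it was caught under the lip. The lever then stood at roughly 1.3 rad, judged by eye.
- **Closing and pressing:** I swung the lever over with the shut fingers, with readings of 3.5 N or less. I then pressed it on its pad up to 22 N, holding about 20 N for roughly half a second.
- **Last checks:** the fingertips stopped at the lever's flat height. After I lifted away, the pictures showed the lever flat, the crossbar behind the hook and the gap narrowed. The wrist force was near zero, with the arm about 14 cm clear.

**Not settled:**
- I could not read the lever or door angle directly.
- Force was read only at the end of each move, so brief peaks between readings are not known.
- The gripper read about 43 mm across the 48 mm bar; I did not explain this, but the bar followed the fingers.
- My first picture estimate put the keeper about 2–3 mm nearer than where I felt it.

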